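# Fish the room keys out of the reception-desk gap

## Robot

A 7-joint arm with a two-finger parallel gripper is mounted at the origin on the work surface. World frame = base frame: x ahead of the robot, y to its left, z up, the work surface at z = 0. Lengths are in m, angles in rad, forces in N, time in s.
With the tool pointing down it reaches from about 0.4 to 0.875 m from the base axis. Payload 6.5 kg.
Tool frame: the origin (TCP) lies at the centre of the arm's flange, where the gripper is bolted on; the fingertips stand 173 mm ahead of it and the grasp point (between the pads) lies arm.hold_point_z ahead of it (arm.hold_point_z is the distance from the TCP to the grasp point, in m); z points along the fingers, y is the line along which they close (so a half turn about z gives the same grasp; the last joint's range is limited). The gripper opens to 85 mm and grips with 20 to 120 N. Pads are 22 mm wide; open, the fingers measure 114 mm over their backs; the gripper's body (76 mm by 85 mm) begins 54 mm behind the grasp point. The pads swing forward as they close: fully open they stand 13 mm farther back than shut.
Start: joints at [-1.172, 0.536, -0.004, 1.538, 0.003, 1.067, -0.071], TCP at [0.291, 0.581, 0.405] pointing down, gripper open.
Joint ranges: [-2.7, 2.7], [-0.37, 2.16], [-1.27, 1.26], [0.24, 2.4], [-1.31, 4.45], [0.19, 1.91], [-2.76, 2.76]. Speed limits (rad/s): [2.39, 2.39, 3.14, 3.14, 3.14, 3.14, 3.14].

## Interface

Orientations are given as a unit quaternion [x, y, z, w].
In Python, from rig import arm gives the robot as it stands.
- The arm moves only by the shell command python3 jog.py 'ROWS' [FORCE]. ROWS is rows parted by semicolons, their numbers by spaces, 1 to 12 of them, each of 5 numbers: dx, dy, dz in m, then a turn about the tool's z in rad, then the opening from 0.0 (shut) to 1.0 (fully open); each row is the pose to reach, as a shift and turn from the pose commanded when the command began, along the tool's axes at that moment; what a row does not reach only later rows make up. A row lasts 1/12 s, in which the tool goes at most 0.0417 m and 0.125 rad, less where a joint would pass 70% of its speed; a pose out of reach is approached as far as the arm can. The fingers move at their own pace and stop on an object; FORCE is the grip in N (left out, the last holds). Time passes only in rows, so rows that do not move let the fingers close. It prints the time, the measured TCP pose, the force, the opening and the grip force at its end.
- arm.read_state(): the state, without advancing time (a new reading comes with each control period).
- arm.camera(name): name is "scene" or "top" or "wrist"; returns a dict with "pixels" (420x560x3 uint8, red, green, blue), "vertical_fov" (degrees; the focal length in pixels is half the picture's height over the tangent of half this angle, whatever the lens; pixels are square), "cx", "cy" (the principal point, pixels), "position" and "attitude" of the camera in the world. Camera axes: x right, y down, z forward; pixel columns grow to the right and rows downward; lengths in m; the calibration is good to about 2 mm. A picture is of the moment at which its call begins. There is no depth.
- arm.close_job(): hands the job in; it is judged then, once.
The state is a dict: "time_s": time; "qpos": joint angles; "joint_velocities": joint speeds; "tau": joint torques, N m; "tcp_pos": TCP position; "orientation": TCP orientation; "force": force on the tool from outside, world axes, zero at the start; "torque": the same for the moment, N m; "finger_gap": opening from 0.0 (shut) to 1.0 (fully open); "grasp_force": force on a finger pad.
Only numpy, scipy, OpenCV 4.12 (cv2) and the standard library are available. Lean on these libraries where they do the work, as an engineer would, in place of code of your own. Each camera call takes 0.05 s, during which the arm holds its last target. There are 200 camera calls.

## Task

The two or three room keys on wooden blocks have dropped into the narrow gap of the reception cabinet: take the hooked rod from its stand, fish every one of them out with it, never touching a block with the gripper's fingers while it is down in the gap, and hang the rod back in its stand. Lay every key block on the sloping rack, flat on the board between the lips, wire handle up and lengthwise up the slope. Leave the other things on the desk where they stand.

Things in the scene. Friction and masses are not known exactly. Their poses are not given: they have to be found in the camera images.
- block1: room key on a light wooden block 80 x 34 x 20 mm (x, y, z), 80 to 160 g, with a rigid upright 5 mm wire handle across its middle (plane x = 0; opening 24 mm wide in y, z = 20 to 50 mm; outside 34 mm wide, top 55 mm); a thin flat key on top. Origin: centre of underside. Two or three are present (absent: None), upright in the gap, x along the gap
- block2: room key on a light wooden block 80 x 34 x 20 mm (x, y, z), 80 to 160 g, with a rigid upright 5 mm wire handle across its middle (plane x = 0; opening 24 mm wide in y, z = 20 to 50 mm; outside 34 mm wide, top 55 mm); a thin flat key on top. Origin: centre of underside. Two or three are present (absent: None), upright in the gap, x along the gap
- block3: room key on a light wooden block 80 x 34 x 20 mm (x, y, z), 80 to 160 g, with a rigid upright 5 mm wire handle across its middle (plane x = 0; opening 24 mm wide in y, z = 20 to 50 mm; outside 34 mm wide, top 55 mm); a thin flat key on top. Origin: centre of underside. Two or three are present (absent: None), upright in the gap, x along the gap
- cabinet: dark wood reception cabinet, fixed, two flat-topped halves 125 mm high with a gap between. Origin: gap centre, on the desk; y along the gap, x across. Gap x = -23 to 23, y = -170 to 170 mm, open above and at both ends, floored by the desk. Near half x = -93 to -23, far half 23 to 143 mm. The desk in front (x = -250 to -110, y = -150 to 150 mm) is clear
- rod: loose hooked rod, 150 g. Origin: centre of its dark wooden handle, 30 x 30 mm and 70 mm tall (z). Below it an 8 mm steel shaft down to z = -140 mm, then a 6 mm thick foot 30 mm long along -x, ending in an upturned tip. Hangs upright in the stand, foot pointing out of the slot's mouth
- rod_foot (a point): middle of the rod's foot, on its axis, at rod x = -15, z = -140 mm; the tip stands at rod x = -30 mm (3 mm radius), its top 11 mm above the foot's axis
- stand: fixed dark wood stand for the rod. Origin: on the desk under the hanging rod. Two level tines along x, x = -22 to 53 mm, top z = 130 mm, 54 mm wide over both, with an 18 mm slot between, open at -x, closed by a post from x = 37 mm. The shaft hangs in the slot, the handle's underside on both tines. Base 12 mm high, x = -35 to 75 mm
- park (a point): where the centre of the rod's handle is when the rod hangs in the stand (stand x = y = 0, 165 mm above the desk)
- board: light wood board of the sloping key rack, fixed. Origin: middle of its upper face, 75 mm above the desk; z: the face's normal; x: up the slope (0.31 rad); y: level, along the rack. Face x = -50 to 50, y = -129 to 129 mm, an 8 mm high lip, 6 mm thick, all round. Blocks do not slide on it by themselves. Room for three side by side, 80 mm apart
- bell: brass call bell, 80 mm across, 54 mm high, standing on top of the cabinet's far half; loose, not part of the job
- pen_cup: white open cup, 72 mm across, 100 mm high; loose, not part of the job
- leaflets: black leaflet holder with white leaflets, 70 x 110 mm, 181 mm high; loose, not part of the job
- clock: small wooden desk clock, 45 x 85 mm, 65 mm high, on top of the cabinet's far half; loose, not part of the job

How it is judged:
By the outcome, as a careful person would: the job done as asked, in the order asked, and still so for the second after the job is handed in, with the robot touching nothing.
Of block1, block2, block3 only 2 to 3 are there at a start; the rules pass over those that are not, and their reading is None.
At some moment in a run one of block1, block2, block3 may be knocked a few centimetres aside while the robot is not near it.
It also fails if it takes over 210 s, if anything falls off the work surface, if the arm or the gripper's body presses on something with over 40 N, if the wrist force passes 120 N, or if a joint passes its speed limit or range.

## Working session

There is one attempt and no reset: what is moved stays moved. The work goes in short steps, Python scripts to look and compute and a shell command to move; the robot and the scene stay as the last step left them, time stands still between calls to the robot, and variables do not carry over. Pictures are saved under pics/ and viewed, at most 14 in all, crops included, and the job is handed in when it is done.

```bash
ls; mkdir -p pics; python3 - <<'E'
from rig import arm
import cv2,numpy as np
print(arm.hold_point_z, arm.read_state())
for n in ["scene","top"]:
    c=arm.camera(n); print(n,{k:v for k,v in c.items() if k!="pixels"})
    cv2.imwrite(f"pics/{n}0.png",cv2.cvtColor(c["pixels"],cv2.COLOR_RGB2BGR))
E
```

```text
jog.py
pics
rig.py
0.1547 {'time_s': 0.0, 'qpos': array([-1.17218663,  0.53717052, -0.00443174,  1.53887003,  0.00257734,
        1.067312  , -0.07120593]), 'joint_velocities': array([-0.00016448, -0.00077785,  0.00026113,  0.00289817, -0.00148889,
       -0.00088   ,  0.0018331 ]), 'tau': array([ 6.90350298e-04, -5.83417940e+01,  1.04880754e+00, -2.59106380e+01,
        1.23054624e-02,  9.58953984e-03, -4.03905432e-06]), 'tcp_pos': array([0.29121214, 0.58074317, 0.40381127]), 'orientation': array([ 2.30294381e-01,  9.73120614e-01, -8.64715107e-04, -1.46883122e-04]), 'force': array([ 0.34945339, -0.42521984,  0.23062143]), 'torque': array([-0.01005352,  0.01121102, -0.01000172]), 'grasp_force': 0.0, 'finger_gap': 0.9998270646871159}
scene {'vertical_fov': 56.07626809112376, 'cx': 273.3930483441004, 'cy': 205.8332202624625, 'position': array([ 1.07666635, -0.24815398,  1.06888038]), 'attitude': array([ 0.82949239,  0.49942626, -0.1306569 , -0.2131773 ])}
top {'vertical_fov': 52.19203948615026, 'cx': 279.71387507858424, 'cy': 212.6079739974473, 'position': array([0.48377221, 0.01705126, 1.13010641]), 'attitude': array([ 0.71632777, -0.69413209,  0.06107265, -0.03640468])}
```

View pics/scene0.png

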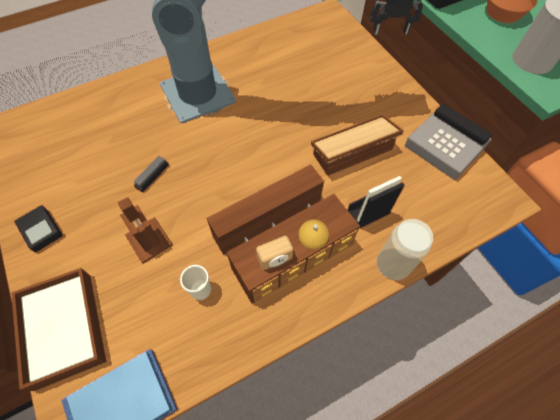

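View pics/top0.png

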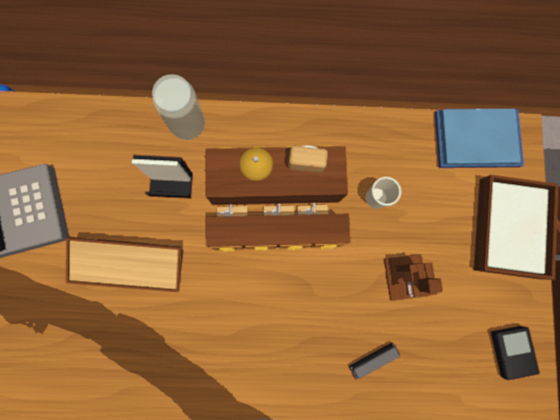

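The top view shows three blocks in the gap (about (232,210), (279,209) and (313,209)). It also shows the stand at (410,278), the rack at (125,265), the bell at (256,165), the clock at (308,158) and the leaflets at (165,175). Next I enlarge the relevant part to measure corners.

```bash
cat > h.py <<'E'
import numpy as np,cv2
from scipy.spatial.transform import Rotation as R
from scipy.optimize import least_squares
from rig import arm
def snap(n,f=None):
    c=arm.camera(n)
    if f: cv2.imwrite(f"pics/{f}.png",cv2.cvtColor(c["pixels"],cv2.COLOR_RGB2BGR))
    return {k:(v.tolist() if hasattr(v,'tolist') else v) for k,v in c.items() if k!="pixels"}
def K(c):
    return 210/np.tan(np.radians(c["vertical_fov"]/2))
def proj(c,P):
    q=R.from_quat(c["attitude"]).inv().apply(np.atleast_2d(P)-c["position"]); f=K(c)
    return np.c_[c["cx"]+f*q[:,0]/q[:,2],c["cy"]+f*q[:,1]/q[:,2]]
def back(c,uv,z):
    uv=np.atleast_2d(uv).astype(float);f=K(c)
    d=R.from_quat(c["attitude"]).apply(np.c_[(uv[:,0]-c["cx"])/f,(uv[:,1]-c["cy"])/f,np.ones(len(uv))])
    p=np.array(c["position"]); return p+d*((z-p[2])/d[:,2])[:,None]
def crop(src,dst,x0,y0,x1,y1,s):
    cv2.imwrite(f"pics/{dst}.png",cv2.resize(cv2.imread(f"pics/{src}.png")[y0:y1,x0:x1],None,fx=s,fy=s,interpolation=cv2.INTER_CUBIC))
def togo(target_grasp,yaw=None):
    """shift in tool axes to bring the grasp point to target"""
    s=arm.read_state(); r=R.from_quat(s["orientation"]); g=s["tcp_pos"]+r.apply([0,0,arm.hold_point_z])
    print("grasp",g.round(4),"tool delta",r.inv().apply(np.array(target_grasp)-g).round(4),"y axis ang",np.degrees(np.arctan2(*r.apply([0,1,0])[1::-1])).round(2), "down", r.apply([0,0,1]).round(3))
E
python3 - <<'E'
from h import *
import json
json.dump(snap("top","t1"),open("top.json","w")); json.dump(snap("scene"),open("scene.json","w"))
crop("t1","t1a",195,140,455,310,3)
E
```

```text
(no output)
```

View pics/t1a.png

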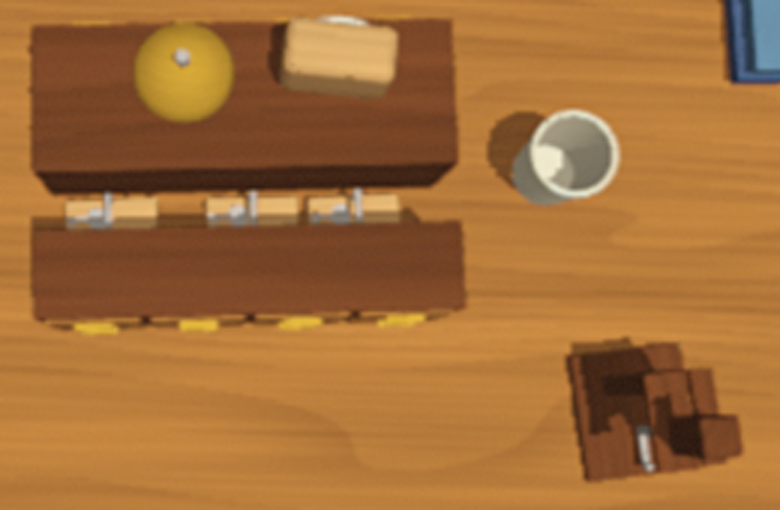

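Cabinet corners are clear here, and the blocks' handles are at crop (108,209), (252,206) and (357,204). The foot of the rod is at (645,448), but the stand is ambiguous, so I'll fit the cabinet and get a wrist view of the stand.

```bash
python3 - <<'E'
from h import *
import json
c=json.load(open("top.json"))
full=lambda p:(np.array(p,float)+.5)/3-.5+[195,140]
def rot(a):return np.array([[np.cos(a),-np.sin(a)],[np.sin(a),np.cos(a)]])
# cabinet top corners local
L=np.array([[-.023,.17],[-.023,-.17],[-.093,-.17],[-.093,.17],[.143,.17],[.143,-.17],[.023,-.17],[.023,.17]])
U=full([[32,220],[463,222],[465,307],[33,320],[32,27],[453,20],[456,165],[35,172]])
def f(p):
    w=L@rot(p[2]).T+p[:2]; return (proj(c,np.c_[w,np.full(8,.125)])-U).ravel()
s=least_squares(f,[.5,0,0]); print(s.x,s.fun.reshape(-1,2).round(1).tolist())
print("stand base-ish",back(c,full([[577,355],[588,480],[645,432],[649,468],[720,437]]),[.012,.012,.025,.025,.2]).round(3))
print("handles",back(c,full([[108,195],[108,222],[252,193],[252,220],[357,190],[357,218]]),.055).round(4))
print("wrist",snap("wrist"))
s=arm.read_state();print(s["tcp_pos"],R.from_quat(s["orientation"]).as_matrix().round(3))
E
```

```text
[ 0.6420363  -0.00979271  0.05051588] [[-0.1, 2.8], [-0.2, -0.3], [0.4, 0.8], [-0.5, -0.8], [0.0, -1.4], [0.2, -0.5], [1.3, -0.3], [-1.1, -0.5]]
stand base-ish [[ 0.529 -0.304  0.012]
 [ 0.422 -0.313  0.012]
 [ 0.465 -0.359  0.025]
 [ 0.434 -0.362  0.025]
 [ 0.466 -0.354  0.2  ]]
handles [[ 0.6497  0.1062  0.055 ]
 [ 0.6268  0.1052  0.055 ]
 [ 0.6557 -0.0151  0.055 ]
 [ 0.6326 -0.0158  0.055 ]
 [ 0.6613 -0.1042  0.055 ]
 [ 0.6373 -0.1046  0.055 ]]
wrist {'vertical_fov': 62.93881667163836, 'cx': 278.08781023125476, 'cy': 209.89362717261417, 'position': [0.22444567672184987, 0.6141553417669126, 0.37285615916659876], 'attitude': [0.8412520654281281, 0.5195368819977265, 0.07855574889256824, 0.127300373027406]}
[0.29128488 0.58091118 0.40427489] [[-0.894  0.448 -0.   ]
 [ 0.448  0.894 -0.001]
 [-0.    -0.001 -1.   ]]
```

```bash
T="-0.358 -0.246 -0.05 1.03 1"; python3 jog.py '-0.358 -0.246 -0.05 1.03 1; -0.358 -0.246 -0.05 1.03 1; -0.358 -0.246 -0.05 1.03 1; -0.358 -0.246 -0.05 1.03 1; -0.358 -0.246 -0.05 1.03 1; -0.358 -0.246 -0.05 1.03 1; -0.358 -0.246 -0.05 1.03 1; -0.358 -0.246 -0.05 1.03 1; -0.358 -0.246 -0.05 1.03 1; -0.358 -0.246 -0.05 1.03 1; -0.358 -0.246 -0.05 1.03 1; -0.358 -0.246 -0.05 1.03 1'; python3 - <<'E'
from h import *
togo([.45,-.36,.295])
s=arm.read_state();c=snap("wrist","w1");print(c, R.from_quat(c["attitude"]).as_matrix()[:,2],s["qpos"].round(2))
E
```

```text
time_s: 1.25
tcp_pos: [0.5036, 0.1948, 0.4557]
orientation: [0.683, 0.73, 0.0, 0.002]
force: [0.4, 0.1, 0.7]
finger_gap: 0.999
grasp_force: 0.0
grasp [0.504  0.1946 0.301 ] tool delta [-0.5497 -0.0911  0.0068] y axis ang 3.84 down [ 0.003 -0.002 -1.   ]
{'vertical_fov': 62.93881667163836, 'cx': 278.08781023125476, 'cy': 209.89362717261417, 'position': [0.49916575194277113, 0.26948079847959056, 0.42426586868069066], 'attitude': [0.9881436785536061, 0.03303097399651582, 0.006908876672923242, 0.14977747732722438]} [ 0.02354852 -0.29554692 -0.95503795] [-0.74  0.3   0.36  1.79 -0.12  1.07 -0.28]
```

```bash
python3 jog.py '-0.04 -0.005 0 0 1; -0.08 -0.01 0 0 1; -0.12 -0.016 0 0 1; -0.16 -0.022 0 0 1; -0.20 -0.027 0 0 1; -0.24 -0.033 0 0 1; -0.28 -0.038 0 0 1; -0.32 -0.044 0 0 1; -0.36 -0.05 0 0 1; -0.40 -0.055 0 0 1; -0.44 -0.06 0 0 1; -0.48 -0.066 0 0 1'; python3 jog.py '-0.04 -0.005 0 0 1; -0.08 -0.01 0 0 1; -0.12 -0.016 0 0 1;-0.136 -0.02 0 0 1;-0.136 -0.02 0 0 1;-0.136 -0.02 0 0 1'; python3 - <<'E'
from h import *
import json
togo([.46,-.36,.165])
s=arm.read_state();c=snap("wrist","w2");json.dump(c,open("w2.json","w"));print(s["qpos"].round(2))
E
```

```text
time_s: 2.3
tcp_pos: [0.4724, -0.283, 0.4545]
orientation: [0.679, 0.735, 0.001, -0.0]
force: [1.0, 1.1, 0.1]
finger_gap: 0.999
grasp_force: 0.0
time_s: 2.8
tcp_pos: [0.4627, -0.4196, 0.4539]
orientation: [0.68, 0.733, 0.0, -0.001]
force: [1.9, 1.1, -0.1]
finger_gap: 0.999
grasp_force: 0.0
grasp [ 0.4626 -0.4194  0.2992] tool delta [0.0592 0.002  0.1343] y axis ang 4.36 down [-0.001  0.001 -1.   ]
[ 0.24  0.5   0.61  1.58 -0.3   1.16  0.99]
```

View pics/w2.png

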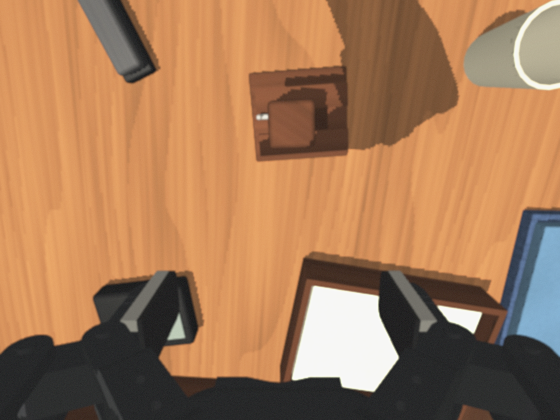

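The stand's base corners are at (250,73), (347,67), (347,154) and (258,160). The handle top spans (269..314, 100..147) and the tip is at (261,118), pointing toward the robot.

```bash
python3 - <<'E'
from h import *
import json
c=json.load(open("w2.json"))
print("base",back(c,[[250,73],[347,67],[347,154],[258,160]],.012).round(4).tolist())
print("handle",back(c,[[270,101],[313,100],[314,146],[269,147],[291.5,123.5]],.2).round(4).tolist())
print("tip",back(c,[[261,118]],.036).round(4))
t=json.load(open("top.json"))
u=(np.array([[645,468]])+.5)/3-.5+[195,140];print(back(t,u,.036))
E
```

```text
base [[0.4239, -0.3136, 0.012], [0.531, -0.2992, 0.012], [0.544, -0.3947, 0.012], [0.4386, -0.41, 0.012]]
handle [[0.4525, -0.3431, 0.2], [0.479, -0.3405, 0.2], [0.4826, -0.3685, 0.2], [0.4538, -0.3713, 0.2], [0.4669, -0.3556, 0.2]]
tip [[ 0.4403 -0.3602  0.036 ]]
[[ 0.43479708 -0.35511647  0.036     ]]
```

```bash
python3 jog.py '0.04 0.004 0.0 -0.03 1; 0.0625 0.0077 0.02 -0.059 1; 0.0625 0.0077 0.03 -0.059 1; 0.0625 0.0077 0.06 -0.059 1; 0.0625 0.0077 0.09 -0.059 1; 0.0625 0.0077 0.115 -0.059 1; 0.0625 0.0077 0.131 -0.059 1; 0.0625 0.0077 0.131 -0.059 1;0.0625 0.0077 0.131 -0.059 1;0.0625 0.0077 0.131 -0.059 1'; python3 - <<'E'
from h import *
togo([.4655,-.3565,.168]); snap("wrist","w3")
E
```

```text
time_s: 3.68
tcp_pos: [0.466, -0.3566, 0.3249]
orientation: [0.657, 0.754, 0.0, 0.001]
force: [-0.2, -0.1, 0.6]
finger_gap: 0.996
grasp_force: 0.0
grasp [ 0.4662 -0.3567  0.1702] tool delta [ 0.0003 -0.0007  0.0022] y axis ang 7.82 down [ 0.002 -0.    -1.   ]
```

View pics/w3.png

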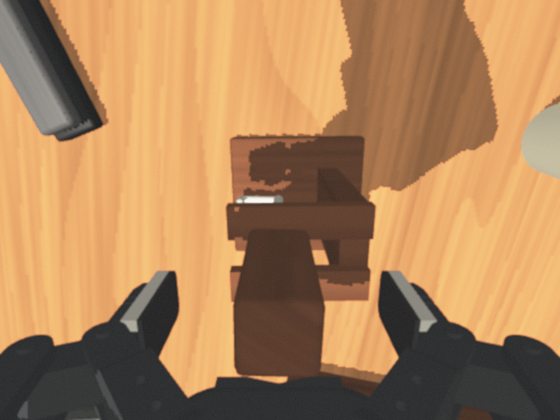

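The handle sits squarely between the pads (top face about (235..322, 305..375)), and the stand is square to the tool. I'll close and lift slightly.

```bash
python3 jog.py '0 0 0 0 0;0 0 0 0 0;0 0 0 0 0;0 0 0 0 0;0 0 0 0 0;0 0 0 0 0;0 0 0 0 0;0 0 0 0 0;0 0 0 0 0;0 0 0 0 0' 60; python3 jog.py '0 0 -0.003 0 0; 0 0 -0.006 0 0; 0 0 -0.006 0 0; 0 0 -0.006 0 0' ; python3 - <<'E'
from h import *
togo([.4655,-.3565,.168]); print(arm.read_state()["qpos"].round(2)); snap("wrist","w4")
E
```

```text
time_s: 4.57
tcp_pos: [0.4652, -0.3573, 0.3241]
orientation: [0.658, 0.753, 0.0, 0.0]
force: [-0.6, 0.7, 5.5]
finger_gap: 0.344
grasp_force: 59.1
time_s: 4.9
tcp_pos: [0.465, -0.3571, 0.3296]
orientation: [0.658, 0.753, -0.0, -0.0]
force: [-0.9, 0.1, -1.7]
finger_gap: 0.344
grasp_force: 59.1
grasp [ 0.465  -0.3571  0.1749] tool delta [0.0006 0.0006 0.0069] y axis ang 7.74 down [-0. -0. -1.]
[ 0.19  0.57  0.53  1.8  -0.36  0.87  1.02]
```

View pics/w4.png

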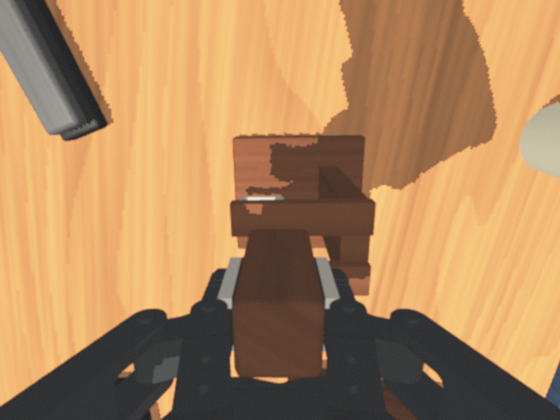

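```bash
python3 jog.py '0 -0.025 0 0 0; 0 -0.05 0 0 0; 0 -0.05 0 0 0; 0 -0.05 -0.04 0 0; 0 -0.05 -0.08 0 0; 0 -0.05 -0.12 0 0; 0 -0.05 -0.15 0 0; 0 -0.05 -0.15 0 0'; python3 jog.py '0.015 0.022 0 0.12 0;0.03 0.044 0 0.24 0;0.045 0.066 0 0.36 0;0.06 0.088 0 0.48 0;0.075 0.11 0 0.6 0;0.09 0.132 0 0.72 0;0.105 0.154 0 0.84 0;0.12 0.176 0 0.96 0;0.135 0.198 0 1.08 0;0.15 0.22 0 1.2 0;0.165 0.242 0 1.32 0;0.184 0.263 0 1.44 0';  python3 jog.py '0 0 0 0.12 0; 0 0 0 0.215 0; 0 0 0 0.215 0; 0 0 0 0.215 0; 0 0 0 0.215 0'; python3 - <<'E'
from h import *
import json
s=arm.read_state();print(s["tcp_pos"],s["qpos"].round(2));togo([.6514,-.1464,.48-.1547])
json.dump(snap("wrist","w5"),open("w5.json","w"))
E
```

```text
time_s: 5.62
tcp_pos: [0.4162, -0.3656, 0.486]
orientation: [0.658, 0.753, 0.001, 0.005]
force: [-0.1, -1.0, -1.0]
finger_gap: 0.343
grasp_force: 60.1
time_s: 6.62
tcp_pos: [0.6521, -0.1456, 0.4787]
orientation: [0.992, 0.129, -0.001, 0.0]
force: [-0.2, -0.9, -1.9]
finger_gap: 0.346
grasp_force: 59.9
time_s: 7.03
tcp_pos: [0.6511, -0.1465, 0.4794]
orientation: [1.0, 0.026, -0.0, -0.0]
force: [0.4, -0.4, -1.4]
finger_gap: 0.345
grasp_force: 59.9
[ 0.65113214 -0.14652562  0.47935416] [-0.39  0.65  0.9   1.44 -0.51  1.3  -0.97]
grasp [ 0.6511 -0.1465  0.3247] tool delta [ 0.0004 -0.0001 -0.0006] y axis ang -86.97 down [-0.  0. -1.]
```

View pics/w5.png

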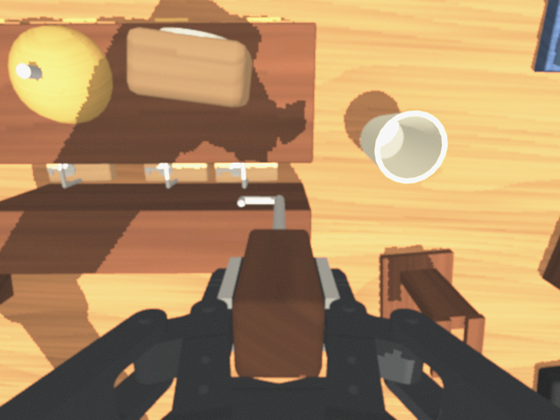

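The wrist view shows handle tops at about (245,175), (168,175) and (65,175), with the rod's foot from (279,202) to its tip at (241,202), parallel to the gap.

```bash
python3 - <<'E'
from h import *
import json
c=json.load(open("w5.json"))
print("handles",back(c,[[245,164],[244,187],[168,164],[168,187],[64,165],[66,187]],.055).round(4).tolist())
print("tip",back(c,[[241,202]],.191).round(4),"foot root",back(c,[[281,201]],.180).round(4))
print("gap far edge",back(c,[[0,163],[314,161]],.125).round(4).tolist(),"near",back(c,[[310,209],[150,211]],.125).round(4).tolist())
crop("w5","w5a",20,140,330,230,2.5)
E
```

```text
handles [[0.6591, -0.1082, 0.055], [0.6318, -0.1077, 0.055], [0.6543, -0.0197, 0.055], [0.6271, -0.0186, 0.055], [0.6468, 0.1001, 0.055], [0.6207, 0.1011, 0.055]]
tip [[ 0.6526 -0.1179  0.191 ]] foot root [[ 0.652  -0.1492  0.18  ]]
gap far edge [[0.6597, 0.117, 0.125], [0.6774, -0.1794, 0.125]] near [[0.63, -0.1794, 0.125], [0.6195, -0.022, 0.125]]
```

View pics/w5a.png

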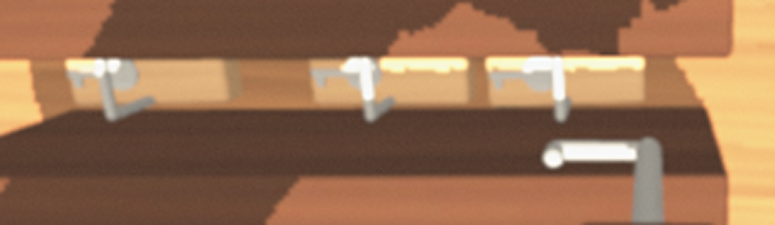

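```bash
python3 jog.py '0 0 0.04 0 0;0 0 0.08 0 0;0 0 0.11 0 0;0 0 0.13 0 0;0 0 0.14 0 0;0 0 0.149 0 0;0 0 0.149 0 0;0 0 0.149 0 0'; python3 jog.py '0 -0.008 0 0 0;0 -0.016 0 0 0;0 -0.022 0 0 0;0 -0.026 0 0 0;0 -0.026 0 0 0;0 -0.026 0 0 0'; python3 - <<'E'
from h import *
snap("wrist","w6");snap("wrist")
crop("w6","w6a",130,60,410,270,2.5)
E
```

```text
time_s: 7.75
tcp_pos: [0.6517, -0.1466, 0.3317]
orientation: [1.0, 0.026, 0.001, 0.0]
force: [0.6, -0.2, -1.4]
finger_gap: 0.342
grasp_force: 60.0
time_s: 8.25
tcp_pos: [0.6502, -0.1196, 0.3309]
orientation: [1.0, 0.026, 0.0, -0.0]
force: [-0.9, -0.1, -2.3]
finger_gap: 0.341
grasp_force: 60.0
```

View pics/w6a.png

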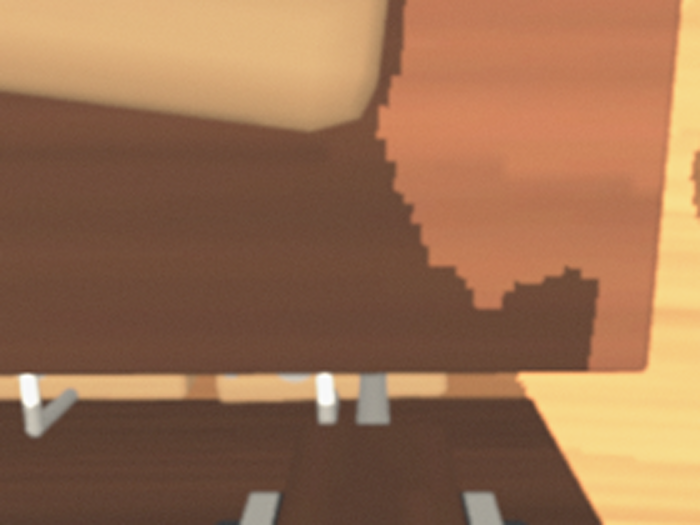

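The wire (crop 326) is now about 15 mm ahead of the shaft (372), with no contact force, so I can lift.

```bash
python3 jog.py '0 0 -0.008 0 0;0 0 -0.016 0 0;0 0 -0.026 0 0;0 0 -0.04 0 0;0 0 -0.06 0 0;0 0 -0.08 0 0;0 0 -0.1 0 0;0 0 -0.12 0 0;0 0 -0.14 0 0;0 0 -0.16 0 0;0 0 -0.175 0 0;0 0 -0.18 0 0'; python3 jog.py '0 0 0 0 0;0 0 0 0 0;0 0 0 0 0;0 0 0 0 0;0 0 0 0 0;0 0 0 0 0'; python3 - <<'E'
from h import *
snap("wrist","w7")
s=arm.read_state();print(s["tcp_pos"],s["force"])
E
```

```text
time_s: 9.35
tcp_pos: [0.6501, -0.1211, 0.5148]
orientation: [1.0, 0.025, 0.002, 0.001]
force: [-0.0, -1.4, -1.7]
finger_gap: 0.346
grasp_force: 60.1
time_s: 9.85
tcp_pos: [0.65, -0.1201, 0.5101]
orientation: [1.0, 0.025, -0.001, -0.0]
force: [0.6, -0.3, -2.6]
finger_gap: 0.346
grasp_force: 60.1
[ 0.6500232  -0.12015456  0.51023641] [-0.27847379  0.32637209 -2.84211573]
```

View pics/w7.png

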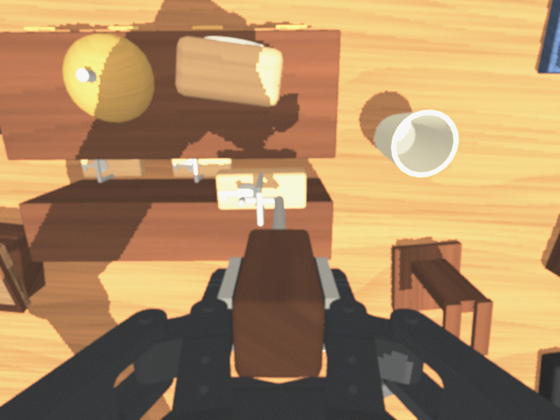

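The block hangs cleanly and level on the hook at (260,190), parallel to the gap. I'll carry it over the near half to the clear desk, set it down and unhook.

```bash
python3 jog.py '-0.008 0 0 0 0;-0.025 -0.001 0 0 0;-0.045 -0.002 0 0 0;-0.067 -0.003 0 0 0;-0.09 -0.004 0 0 0;-0.112 -0.006 0 0 0;-0.134 -0.007 0 0 0;-0.154 -0.008 0 0 0;-0.17 -0.009 0 0 0;-0.181 -0.01 0 0 0;-0.187 -0.01 0 0 0;-0.188 -0.01 0 0 0'; python3 jog.py '0 0 0.03 0 0;0 0 0.065 0 0;0 0 0.1 0 0;0 0 0.125 0 0;0 0 0.14 0 0;0 0 0.147 0 0;0 0 0.154 0 0;0 0 0.160 0 0;0 0 0.166 0 0;0 0 0.172 0 0;0 0 0.178 0 0;0 0 0.178 0 0'; python3 jog.py '0 0.008 0 0 0;0 0.016 0 0 0;0 0.024 0 0 0;0 0.032 0 0 0;0 0.032 0 0 0;0 0.032 0 0 0';  python3 - <<'E'
from h import *
import json
json.dump(snap("wrist","w8"),open("w8.json","w"))
E
```

```text
time_s: 10.9
tcp_pos: [0.4605, -0.1202, 0.5107]
orientation: [1.0, 0.025, 0.0, -0.001]
force: [-0.4, -0.1, -2.6]
finger_gap: 0.347
grasp_force: 60.1
time_s: 11.9
tcp_pos: [0.4617, -0.1196, 0.3321]
orientation: [1.0, 0.026, -0.0, -0.0]
force: [-1.2, 0.8, -0.7]
finger_gap: 0.344
grasp_force: 61.8
time_s: 12.4
tcp_pos: [0.4633, -0.1526, 0.3329]
orientation: [1.0, 0.025, 0.0, 0.0]
force: [0.6, 0.3, -1.7]
finger_gap: 0.339
grasp_force: 61.9
```

View pics/w8.png

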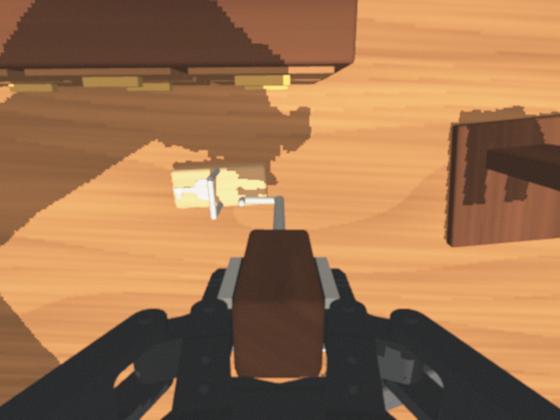

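The block stands on the desk at (218,188) and the tip (240,201) is clear of its wire (213). Now up and over block 2, checking its place by template against the earlier view.

```bash
python3 jog.py '0 0 -0.03 0 0;0 0 -0.065 0 0;0 0 -0.1 0 0;0 0 -0.13 0 0;0.03 -0.013 -0.147 0 0;0.06 -0.027 -0.147 0 0;0.095 -0.042 -0.147 0 0;0.13 -0.058 -0.147 0 0;0.16 -0.072 -0.147 0 0;0.18 -0.081 -0.147 0 0;0.1884 -0.085 -0.147 0 0;0.1884 -0.085 -0.147 0 0'; python3 jog.py '0 0 0 0 0;0 0 0 0 0;0 0 0 0 0'; cat >> h.py <<'E'
def match(f,tu,tv,exp,src="w5",w=14,h=13):
    a=cv2.imread(f"pics/{src}.png");b=cv2.imread(f"pics/{f}.png")
    t=a[tv-h:tv+h,tu-w:tu+w]; x0=exp[0]-70;y0=exp[1]-h-8
    r=cv2.matchTemplate(b[y0:exp[1]+h+8,x0:exp[0]+70],t,cv2.TM_CCOEFF_NORMED)
    for _ in range(4):
        _,v,_,p=cv2.minMaxLoc(r); print("match",round(v,2),(x0+p[0]+w,y0+p[1]+h)); r[:,max(0,p[0]-8):p[0]+9]=-1
E
python3 - <<'E'
from h import *
import json
s=arm.read_state();print(s["tcp_pos"],s["qpos"].round(2));togo([.6466,-.0578,.48-.1547])
json.dump(snap("wrist","w9"),open("w9.json","w"))
match("w9",245,175,(245,175)); match("w9",168,175,(245,175))
E
```

```text
time_s: 13.45
tcp_pos: [0.6485, -0.0551, 0.4787]
orientation: [1.0, 0.027, -0.001, 0.0]
force: [-1.1, 0.1, -1.3]
finger_gap: 0.348
grasp_force: 62.0
time_s: 13.7
tcp_pos: [0.6461, -0.0586, 0.4802]
orientation: [1.0, 0.024, -0.0, -0.0]
force: [-0.5, 0.3, -1.1]
finger_gap: 0.339
grasp_force: 62.0
[ 0.64607981 -0.05863289  0.48019464] [-0.55  0.62  0.92  1.49 -0.5   1.28 -1.1 ]
grasp [ 0.6461 -0.0586  0.3255] tool delta [ 0.0006 -0.0008  0.0002] y axis ang -87.22 down [-0.  0. -1.]
match 0.99 (244, 175)
match 0.87 (263, 175)
match 0.79 (272, 175)
match 0.79 (227, 176)
match 0.91 (243, 174)
match 0.8 (261, 174)
match 0.78 (226, 175)
match 0.71 (270, 174)
```

Match 0.99 at (244,175), so block 2 has not moved. Hook it and lift.

```bash
python3 jog.py '0 0 0.04 0 0;0 0 0.08 0 0;0 0 0.11 0 0;0 0 0.13 0 0;0 0 0.14 0 0;0 0 0.149 0 0;0 0 0.149 0 0;0 0 0.149 0 0'; python3 jog.py '0 -0.008 0 0 0;0 -0.016 0 0 0;0 -0.022 0 0 0;0 -0.026 0 0 0;0 -0.026 0 0 0;0 -0.026 0 0 0';python3 jog.py '0 0 -0.008 0 0;0 0 -0.016 0 0;0 0 -0.026 0 0;0 0 -0.04 0 0;0 0 -0.06 0 0;0 0 -0.08 0 0;0 0 -0.1 0 0;0 0 -0.12 0 0;0 0 -0.14 0 0;0 0 -0.16 0 0;0 0 -0.175 0 0;0 0 -0.18 0 0'; python3 jog.py '0 0 0 0 0;0 0 0 0 0;0 0 0 0 0;0 0 0 0 0;0 0 0 0 0;0 0 0 0 0'; python3 - <<'E'
from h import *
snap("wrist","w10")
s=arm.read_state();print(s["tcp_pos"],s["force"])
match("w10",260,190,(260,190),"w7",20,18)
E
```

```text
time_s: 14.42
tcp_pos: [0.6476, -0.0576, 0.3318]
orientation: [1.0, 0.025, 0.001, 0.0]
force: [0.1, -0.1, -0.5]
finger_gap: 0.34
grasp_force: 61.9
time_s: 14.92
tcp_pos: [0.646, -0.0307, 0.3309]
orientation: [1.0, 0.026, 0.0, 0.0]
force: [-0.1, 0.2, -1.2]
finger_gap: 0.34
grasp_force: 61.9
time_s: 15.92
tcp_pos: [0.646, -0.0323, 0.5147]
orientation: [1.0, 0.025, 0.002, 0.0]
force: [0.9, -0.7, -2.9]
finger_gap: 0.347
grasp_force: 61.7
time_s: 16.42
tcp_pos: [0.6459, -0.0312, 0.5101]
orientation: [1.0, 0.025, -0.001, 0.0]
force: [0.3, -1.0, -1.2]
finger_gap: 0.343
grasp_force: 61.7
[ 0.64591634 -0.03124048  0.51026227] [ 0.01131061 -0.10420359 -2.08650628]
match 0.93 (260, 190)
match 0.45 (247, 190)
match 0.34 (238, 190)
match 0.32 (291, 182)
```

Match 0.93 at (260,190): block 2 hangs on the hook. Carrying it to the desk.

```bash
python3 jog.py '-0.008 -0.001 0 0 0;-0.025 -0.004 0 0 0;-0.045 -0.008 0 0 0;-0.067 -0.011 0 0 0;-0.09 -0.015 0 0 0;-0.112 -0.019 0 0 0;-0.134 -0.023 0 0 0;-0.152 -0.026 0 0 0;-0.168 -0.029 0 0 0;-0.178 -0.031 0 0 0;-0.183 -0.031 0 0 0;-0.183 -0.031 0 0 0'; python3 jog.py '0 0 0.03 0 0;0 0 0.065 0 0;0 0 0.1 0 0;0 0 0.125 0 0;0 0 0.14 0 0;0 0 0.147 0 0;0 0 0.154 0 0;0 0 0.160 0 0;0 0 0.166 0 0;0 0 0.172 0 0;0 0 0.178 0 0;0 0 0.178 0 0'; python3 jog.py '0 0.008 0 0 0;0 0.016 0 0 0;0 0.024 0 0 0;0 0.032 0 0 0;0 0.032 0 0 0;0 0.032 0 0 0';  python3 - <<'E'
from h import *
snap("wrist","w11"); match("w11",218,188,(218,188),"w8",20,18)
togo([.462,-.042,.1783])
E
```

```text
time_s: 17.47
tcp_pos: [0.4606, -0.01, 0.5106]
orientation: [1.0, 0.026, -0.0, -0.001]
force: [0.1, -0.6, -3.0]
finger_gap: 0.343
grasp_force: 61.7
time_s: 18.47
tcp_pos: [0.4614, -0.0094, 0.3321]
orientation: [1.0, 0.026, -0.0, -0.0]
force: [-0.4, 0.1, -1.7]
finger_gap: 0.344
grasp_force: 62.1
time_s: 18.97
tcp_pos: [0.4632, -0.0424, 0.3329]
orientation: [1.0, 0.025, 0.0, -0.0]
force: [-0.7, -0.2, -1.6]
finger_gap: 0.341
grasp_force: 62.2
match 0.94 (218, 187)
match 0.38 (244, 180)
match 0.31 (268, 180)
match 0.26 (253, 180)
grasp [ 0.4632 -0.0418  0.1781] tool delta [-0.0012  0.0001 -0.0002] y axis ang -87.14 down [ 0.  0. -1.]
```

```bash
python3 jog.py '0 0 -0.03 0 0;0 0 -0.065 0 0;0 0 -0.1 0 0;0 0 -0.13 0 0;0.03 -0.016 -0.147 0 0;0.06 -0.031 -0.147 0 0;0.092 -0.048 -0.147 0 0;0.125 -0.065 -0.147 0 0;0.155 -0.081 -0.147 0 0;0.175 -0.092 -0.147 0 0;0.183 -0.096 -0.147 0 0;0.183 -0.096 -0.147 0 0'; python3 jog.py '0 0 0 0 0;0 0 0 0 0;0 0 0 0 0'; python3 - <<'E'
from h import *
import json
s=arm.read_state();print(s["tcp_pos"],s["qpos"].round(2));togo([.6406,.063,.48-.1547])
json.dump(snap("wrist","w12"),open("w12.json","w"))
match("w12",245,175,(245,175)); match("w12",244,175,(245,175),"w9")
E
```

```text
time_s: 20.02
tcp_pos: [0.6421, 0.0655, 0.4787]
orientation: [1.0, 0.027, -0.0, 0.0]
force: [-1.1, 0.3, -1.0]
finger_gap: 0.343
grasp_force: 62.3
time_s: 20.27
tcp_pos: [0.6401, 0.0623, 0.4802]
orientation: [1.0, 0.024, -0.0, -0.0]
force: [-0.4, 0.5, -1.8]
finger_gap: 0.341
grasp_force: 62.3
[0.64011425 0.06229245 0.48018047] [-0.76  0.61  0.93  1.51 -0.5   1.28 -1.29]
grasp [0.6401 0.0624 0.3255] tool delta [ 0.0005 -0.0006  0.0002] y axis ang -87.19 down [-0.  0. -1.]
match 0.96 (243, 176)
match 0.85 (261, 176)
match 0.78 (270, 176)
match 0.78 (226, 176)
match 0.97 (243, 176)
match 0.84 (261, 176)
match 0.79 (226, 176)
match 0.77 (270, 176)
```

Match 0.97 at (243,176), so block 1 is about 2 mm further on. Same cycle.

```bash
python3 jog.py '0 0 0.04 0 0;0 0 0.08 0 0;0 0 0.11 0 0;0 0 0.13 0 0;0 0 0.14 0 0;0 0 0.149 0 0;0 0 0.149 0 0;0 0 0.149 0 0'; python3 jog.py '0 -0.008 0 0 0;0 -0.016 0 0 0;0 -0.023 0 0 0;0 -0.028 0 0 0;0 -0.028 0 0 0;0 -0.028 0 0 0';python3 jog.py '0 0 -0.008 0 0;0 0 -0.016 0 0;0 0 -0.026 0 0;0 0 -0.04 0 0;0 0 -0.06 0 0;0 0 -0.08 0 0;0 0 -0.1 0 0;0 0 -0.12 0 0;0 0 -0.14 0 0;0 0 -0.16 0 0;0 0 -0.175 0 0;0 0 -0.18 0 0'; python3 jog.py '0 0 0 0 0;0 0 0 0 0;0 0 0 0 0;0 0 0 0 0;0 0 0 0 0;0 0 0 0 0'; python3 - <<'E'
from h import *
snap("wrist","w13")
s=arm.read_state();print(s["tcp_pos"],s["force"])
match("w13",260,190,(260,190),"w7",20,18)
E
```

```text
time_s: 20.98
tcp_pos: [0.6415, 0.0633, 0.3318]
orientation: [1.0, 0.025, 0.001, -0.0]
force: [0.1, -0.5, -0.0]
finger_gap: 0.344
grasp_force: 62.3
time_s: 21.48
tcp_pos: [0.6397, 0.0923, 0.3308]
orientation: [1.0, 0.026, 0.0, -0.0]
force: [-0.4, -0.3, -2.8]
finger_gap: 0.342
grasp_force: 62.3
time_s: 22.48
tcp_pos: [0.64, 0.0906, 0.5147]
orientation: [1.0, 0.025, 0.002, -0.0]
force: [0.6, -0.2, -3.2]
finger_gap: 0.342
grasp_force: 62.1
time_s: 22.98
tcp_pos: [0.6396, 0.0916, 0.5101]
orientation: [1.0, 0.025, -0.0, 0.0]
force: [0.4, 0.2, -2.4]
finger_gap: 0.344
grasp_force: 62.1
[0.6396506  0.0915745  0.51024979] [-0.75589153 -0.50354763 -3.26148709]
match 0.95 (260, 190)
match 0.42 (251, 190)
match 0.35 (239, 190)
match 0.3 (291, 182)
```

```bash
python3 jog.py '-0.008 -0.001 0 0 0;-0.025 -0.002 0 0 0;-0.045 -0.004 0 0 0;-0.067 -0.006 0 0 0;-0.09 -0.008 0 0 0;-0.11 -0.01 0 0 0;-0.13 -0.012 0 0 0;-0.149 -0.014 0 0 0;-0.164 -0.015 0 0 0;-0.173 -0.016 0 0 0;-0.177 -0.016 0 0 0;-0.177 -0.016 0 0 0'; python3 jog.py '0 0 0.03 0 0;0 0 0.065 0 0;0 0 0.1 0 0;0 0 0.125 0 0;0 0 0.14 0 0;0 0 0.147 0 0;0 0 0.154 0 0;0 0 0.160 0 0;0 0 0.166 0 0;0 0 0.172 0 0;0 0 0.178 0 0;0 0 0.178 0 0'; python3 jog.py '0 0.008 0 0 0;0 0.016 0 0 0;0 0.024 0 0 0;0 0.032 0 0 0;0 0.032 0 0 0;0 0.032 0 0 0';  python3 - <<'E'
from h import *
snap("wrist","w14"); match("w14",218,188,(218,188),"w8",20,18)
E
python3 jog.py '0 0 -0.03 0 0;0 0 -0.065 0 0;0 0 -0.1 0 0;0 0 -0.13 0 0;0 0 -0.155 0 0;0 0 -0.155 0 0;0 0 -0.155 0 0'; python3 - <<'E'
from h import *
togo([.4156,-.3641,.486-.1547]); print(arm.read_state()["qpos"].round(2))
E
```

```text
time_s: 24.03
tcp_pos: [0.4613, 0.0984, 0.5106]
orientation: [1.0, 0.026, -0.0, -0.001]
force: [0.8, -0.2, -1.8]
finger_gap: 0.348
grasp_force: 62.1
time_s: 25.03
tcp_pos: [0.4619, 0.0987, 0.332]
orientation: [1.0, 0.026, -0.0, 0.0]
force: [-0.6, 0.1, -1.5]
finger_gap: 0.344
grasp_force: 62.3
time_s: 25.53
tcp_pos: [0.4638, 0.0658, 0.3329]
orientation: [1.0, 0.025, 0.0, -0.0]
force: [0.2, 1.2, -1.7]
finger_gap: 0.348
grasp_force: 62.3
match 0.95 (219, 190)
match 0.39 (244, 180)
match 0.31 (268, 180)
match 0.25 (210, 182)
time_s: 26.17
tcp_pos: [0.4639, 0.0671, 0.4884]
orientation: [1.0, 0.026, 0.001, -0.001]
force: [-0.8, -0.2, -1.6]
finger_gap: 0.342
grasp_force: 62.6
grasp [0.4642 0.0674 0.3337] tool delta [-0.0712  0.4284  0.0014] y axis ang -87.0 down [ 0.002  0.002 -1.   ]
[-1.21  0.21  1.14  1.94 -0.22  1.12 -1.5 ]
```

```bash
python3 jog.py '-0.006 0.03 0 -0.12 0;-0.012 0.066 0 -0.24 0;-0.018 0.102 0 -0.36 0;-0.024 0.138 0 -0.48 0;-0.03 0.174 0 -0.6 0;-0.036 0.21 0 -0.72 0;-0.042 0.246 0 -0.84 0;-0.048 0.282 0 -0.96 0;-0.054 0.318 0 -1.08 0;-0.06 0.354 0 -1.2 0;-0.066 0.39 0 -1.32 0;-0.071 0.428 0 -1.44 0'; python3 jog.py '0 0 0 -0.12 0;0 0 0 -0.2135 0;0 0 0 -0.2135 0;0 0 0 -0.2135 0;0 0 0 -0.2135 0;0 0 0 -0.2135 0';python3 - <<'E'
from h import *
togo([.4156,-.3641,.331-.1547]); print(arm.read_state()["qpos"].round(2));snap("top","t2")
E
```

```text
time_s: 27.17
tcp_pos: [0.4175, -0.3351, 0.4857]
orientation: [0.786, 0.618, -0.0, -0.002]
force: [0.8, -0.2, -1.5]
finger_gap: 0.344
grasp_force: 62.4
time_s: 27.67
tcp_pos: [0.4182, -0.3336, 0.4874]
orientation: [0.719, 0.696, -0.0, -0.0]
force: [0.3, -0.2, -1.8]
finger_gap: 0.344
grasp_force: 62.3
grasp [ 0.4181 -0.3336  0.3327] tool delta [-0.0306 -0.0014  0.1564] y axis ang -1.86 down [-0.001  0.    -1.   ]
[-0.1   0.34  0.89  1.78 -0.28  1.16  0.84]
```

```bash
python3 jog.py '-0.015 0 0 -0.1 0;-0.0306 -0.0014 0 -0.1675 0;-0.0306 -0.0014 0 -0.1675 0;-0.0306 -0.0014 0.04 -0.1675 0;-0.0306 -0.0014 0.08 -0.1675 0;-0.0306 -0.0014 0.12 -0.1675 0;-0.0306 -0.0014 0.145 -0.1675 0;-0.0306 -0.0014 0.1564 -0.1675 0;-0.0306 -0.0014 0.1564 -0.1675 0;-0.0306 -0.0014 0.1564 -0.1675 0;-0.0306 -0.0014 0.1564 -0.1675 0'; python3 - <<'E'
from h import *
togo([.4650,-.3572,.331-.1547]);snap("wrist","w15")
E
```

```text
time_s: 28.63
tcp_pos: [0.4162, -0.3655, 0.3335]
orientation: [0.658, 0.753, -0.0, 0.002]
force: [0.5, -0.6, -0.4]
finger_gap: 0.345
grasp_force: 62.3
grasp [ 0.4167 -0.3659  0.1788] tool delta [0.0021 0.0491 0.0026] y axis ang 7.76 down [ 0.003 -0.003 -1.   ]
```

View pics/w15.png

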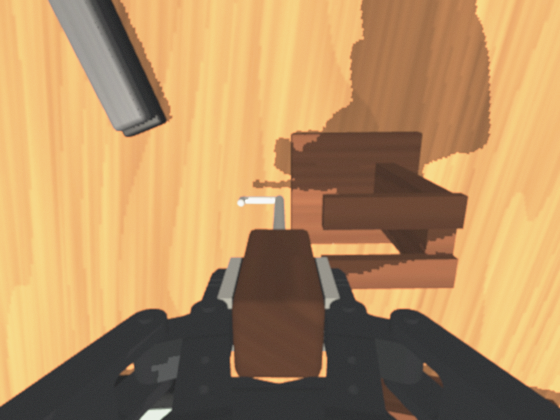

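The rod is just outside the slot mouth, square to the tines (slot between rows 228 and 257, shaft at column 280). Sliding it in and lowering.

```bash
python3 jog.py '0.001 0.012 0 0 0;0.001 0.024 0 0 0;0.001 0.036 0 0 0;0.001 0.049 0 0 0;0.001 0.049 0 0 0;0.001 0.049 0 0 0;0.001 0.049 0.003 0 0;0.001 0.049 0.003 0 0'; python3 - <<'E'
from h import *
togo([.4650,-.3572,.3241-.1547]);print(arm.read_state()["force"]); snap("wrist","w16"); match("w16",300,215,(300,215),"w4",60,20)
E
```

```text
time_s: 29.35
tcp_pos: [0.4631, -0.3574, 0.328]
orientation: [0.658, 0.753, -0.0, -0.0]
force: [0.4, 0.8, -1.1]
finger_gap: 0.342
grasp_force: 62.3
grasp [ 0.4629 -0.3574  0.1733] tool delta [-0.0001  0.0021  0.0039] y axis ang 7.72 down [-0.001 -0.    -1.   ]
[ 0.38409065  0.8284165  -1.10935156]
match 0.97 (299, 216)
match 0.83 (308, 216)
match 0.66 (290, 216)
match -1.0 (290, 207)
```

```bash
python3 jog.py '0 0.002 0 0 0;0 0.002 0.002 0 0;0 0.002 0.004 0 0;0 0.002 0.004 0 0;0 0.002 0.004 0 0'; python3 - <<'E'
from h import *
togo([.4650,-.3572,.3241-.1547]);print(arm.read_state()["force"])
E
```

```text
time_s: 29.82
tcp_pos: [0.4658, -0.357, 0.3244]
orientation: [0.658, 0.753, -0.0, 0.0]
force: [-0.2, -0.2, -2.1]
finger_gap: 0.344
grasp_force: 62.5
grasp [ 0.4658 -0.357   0.1697] tool delta [-0.0001 -0.0008  0.0003] y axis ang 7.77 down [-0. -0. -1.]
[-0.16604039 -0.1608176  -2.13611361]
```

```bash
python3 jog.py '0 0 0.001 0 0;0 0 0.001 0 0;0 0 0.001 0 0'; python3 jog.py '0 0 0 0 1;0 0 0 0 1;0 0 0 0 1;0 0 0 0 1;0 0 0 0 1;0 0 0 0 1;0 0 0 0 1;0 0 0 0 1'; python3 jog.py '0 0 -0.04 0 1;0 0 -0.08 0 1;0 0 -0.12 0 1;0 0 -0.13 0 1;0 0 -0.13 0 1;0 0 -0.13 0 1';  python3 - <<'E'
from h import *
import json
s=arm.read_state();print(s["qpos"].round(2)); json.dump(snap("wrist","w17"),open("w17.json","w"));json.dump(snap("top","t3"),open("top3.json","w"))
a=cv2.imread("pics/w17.png")[0:300,130:430]; b=cv2.imread("pics/t3.png")[170:320,60:360]
cv2.imwrite("pics/m1.png",np.vstack([np.hstack([a,a*0])[:, :600],cv2.resize(b,None,fx=2,fy=2,interpolation=cv2.INTER_CUBIC)]) )
E
```

```text
time_s: 30.07
tcp_pos: [0.4658, -0.3571, 0.3241]
orientation: [0.658, 0.753, -0.0, 0.0]
force: [-2.5, 1.4, 5.4]
finger_gap: 0.346
grasp_force: 62.9
time_s: 30.73
tcp_pos: [0.4659, -0.357, 0.3235]
orientation: [0.658, 0.753, -0.0, 0.0]
force: [-0.7, -0.6, -0.2]
finger_gap: 0.999
grasp_force: 0.0
time_s: 31.23
tcp_pos: [0.4659, -0.3567, 0.4536]
orientation: [0.657, 0.754, 0.0, 0.001]
force: [-0.3, -0.5, -0.4]
finger_gap: 1.001
grasp_force: 0.0
[ 0.    0.47  0.8   1.69 -0.37  1.13  1.04]
```

View pics/m1.png

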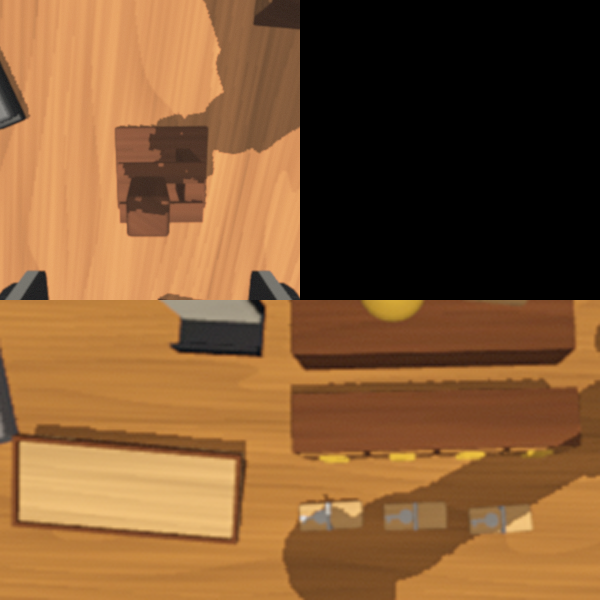

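The rod hangs back in its stand. The three blocks stand upright on the desk at crop (331,516), (415,516) and (501,520), and the rack face spans about (18..240, 440..540). Next I move toward the rack and measure it with the wrist camera.

```bash
python3 jog.py '0.035 0.004 0 0 1;0.07 0.008 0 0 1;0.105 0.012 0 0 1;0.14 0.016 0 0 1;0.175 0.02 0 0 1;0.21 0.024 0 0 1;0.245 0.028 0 0 1;0.28 0.032 0 0 1;0.315 0.036 0 0 1;0.35 0.04 0 0 1;0.385 0.044 0 0 1;0.42 0.048 0 0 1'; python3 jog.py '0.035 0.004 0 0.084 1;0.07 0.008 0 0.084 1;0.105 0.012 0 0.084 1;0.14 0.016 0 0.084 1;0.175 0.02 0 0.084 1;0.21 0.024 0 0.084 1;0.245 0.028 0 0.084 1;0.28 0.032 0 0.084 1;0.293 0.033 0 0.084 1;0.293 0.033 0 0.084 1;0.293 0.033 0 0.084 1;0.293 0.033 0 0.084 1'; cat > board.py <<'E'
from h import *
import json,sys
def quad(f,seed):
    im=cv2.GaussianBlur(cv2.imread(f"pics/{f}.png"),(3,3),0); m=np.zeros((422,562),np.uint8)
    cv2.floodFill(im,m,seed,0,(6,6,6),(6,6,6),cv2.FLOODFILL_MASK_ONLY|(255<<8)|4); m=m[1:-1,1:-1]
    m=cv2.morphologyEx(m,cv2.MORPH_CLOSE,np.ones((7,7)))
    m=cv2.morphologyEx(m,cv2.MORPH_OPEN,np.ones((7,7)))
    ct=max(cv2.findContours(m,cv2.RETR_EXTERNAL,cv2.CHAIN_APPROX_NONE)[0],key=cv2.contourArea)
    h=cv2.convexHull(ct); q=cv2.approxPolyN(h,4)[0] if hasattr(cv2,"approxPolyN") else cv2.boxPoints(cv2.minAreaRect(ct))
    return m,ct,np.array(q,float).reshape(-1,2),cv2.contourArea(ct)
E
python3 - <<'E'
from board import *
s=arm.read_state();print(s["tcp_pos"],s["qpos"].round(2))
c=snap("wrist","w18");json.dump(c,open("w18.json","w"))
t=json.load(open("top3.json")); F=lambda p:[60+p[0]/2,170+(p[1]-300)/2]
print("rack top cam",back(t,[F(p) for p in [(14,437),(245,457),(237,542),(15,525)]],.08).round(3).tolist())
print("t3 quad",(q:=quad("t3",(125,265)))[2].tolist(),q[3])
ctr=back(t,[F((128,490))],.075)[0]; uv=proj(c,ctr)[0]; print(ctr,uv)
print("w18 quad",(q:=quad("w18",tuple(int(v) for v in uv)))[2].tolist(),q[3])
print("blocks top",back(t,[F(p) for p in [(331,516),(415,516),(501,520)]],.02).round(4).tolist(), "handles",back(t,[F(p) for p in [(329,510),(415,515),(503,520)]],.055).round(4).tolist())
E
```

```text
time_s: 32.33
tcp_pos: [0.4556, 0.0675, 0.4521]
orientation: [0.657, 0.754, -0.001, -0.0]
force: [1.0, -0.2, 0.1]
finger_gap: 0.999
grasp_force: 0.0
time_s: 33.33
tcp_pos: [0.45, 0.3587, 0.4523]
orientation: [0.689, 0.724, -0.001, 0.001]
force: [0.6, 0.4, 0.4]
finger_gap: 1.002
grasp_force: 0.0
[0.45001523 0.35871829 0.452316  ] [-1.18  0.4   0.57  1.71 -0.24  1.1  -0.49]
rack top cam [[0.55, 0.493, 0.08], [0.534, 0.216, 0.08], [0.433, 0.219, 0.08], [0.445, 0.482, 0.08]]
t3 quad [[181.0, 241.0], [181.0, 289.0], [67.0, 279.0], [67.0, 231.0]] 5205.0
[0.49055724 0.35429932 0.075     ] [316.56518663 185.477662  ]
w18 quad [[559.0, 0.0], [559.0, 292.0], [0.0, 349.0], [0.0, 0.0]] 137110.5
blocks top [[0.4656, 0.1138, 0.02], [0.4686, 0.0068, 0.02], [0.4667, -0.1036, 0.02]] handles [[0.4734, 0.1136, 0.055], [0.4703, 0.0072, 0.055], [0.4673, -0.1023, 0.055]]
```

```bash
python3 - <<'E'
from board import *
im=cv2.imread("pics/w18.png"); c=json.load(open("w18.json"))
print("row185",[(x,im[185,x].tolist()) for x in range(200,430,8)])
print("col316",[(y,im[y,316].tolist()) for y in range(0,400,12)])
E
```

```text
row185 [(200, [60, 91, 133]), (208, [62, 93, 136]), (216, [62, 94, 136]), (224, [56, 86, 123]), (232, [61, 93, 134]), (240, [64, 97, 141]), (248, [62, 94, 137]), (256, [60, 91, 129]), (264, [58, 85, 122]), (272, [59, 80, 108]), (280, [92, 133, 171]), (288, [98, 140, 183]), (296, [96, 136, 175]), (304, [92, 131, 170]), (312, [97, 137, 178]), (320, [92, 131, 171]), (328, [103, 147, 194]), (336, [155, 223, 246]), (344, [168, 233, 247]), (352, [160, 227, 246]), (360, [154, 222, 246]), (368, [149, 219, 247]), (376, [84, 130, 195]), (384, [89, 141, 207]), (392, [94, 149, 217]), (400, [94, 147, 217]), (408, [100, 157, 226]), (416, [99, 158, 226]), (424, [96, 151, 220])]
col316 [(0, [98, 154, 223]), (12, [100, 159, 227]), (24, [100, 160, 226]), (36, [101, 159, 227]), (48, [160, 228, 249]), (60, [164, 230, 247]), (72, [164, 231, 247]), (84, [167, 232, 247]), (96, [95, 135, 172]), (108, [91, 130, 167]), (120, [89, 128, 166]), (132, [91, 129, 168]), (144, [95, 136, 177]), (156, [97, 140, 180]), (168, [94, 135, 173]), (180, [92, 132, 170]), (192, [162, 230, 247]), (204, [165, 230, 247]), (216, [162, 229, 247]), (228, [161, 229, 247]), (240, [163, 230, 247]), (252, [159, 227, 246]), (264, [154, 222, 246]), (276, [152, 218, 245]), (288, [146, 214, 244]), (300, [42, 55, 83]), (312, [95, 152, 220]), (324, [96, 152, 219]), (336, [96, 152, 220]), (348, [96, 153, 221]), (360, [97, 154, 223]), (372, [106, 165, 233]), (384, [43, 40, 38]), (396, [41, 39, 38])]
```

```bash
cat >> board.py <<'E'
def bquad(f,seed):
    im=cv2.GaussianBlur(cv2.imread(f"pics/{f}.png"),(3,3),0).astype(float)
    m=((im[...,0]/im[...,2]>.505)&(im[...,0]/im[...,2]<.75)&(im[...,2]>150)).astype(np.uint8)
    m=cv2.morphologyEx(m,cv2.MORPH_OPEN,np.ones((5,5)))
    _,lab=cv2.connectedComponents(m,connectivity=4); m=(lab==lab[seed[1],seed[0]]).astype(np.uint8)
    m=cv2.morphologyEx(m,cv2.MORPH_CLOSE,np.ones((9,9)))
    ct=max(cv2.findContours(m,cv2.RETR_EXTERNAL,cv2.CHAIN_APPROX_NONE)[0],key=cv2.contourArea)
    return np.array(cv2.approxPolyN(ct,4,ensure_convex=True)[0] if hasattr(cv2,"approxPolyN") else cv2.approxPolyDP(ct,8,True)[:,0],float).reshape(-1,2),cv2.contourArea(ct)
E
python3 - <<'E'
from board import *
c=json.load(open("w18.json"));t=json.load(open("top3.json"))
q1,a1=bquad("w18",(316,185)); q2,a2=bquad("t3",(125,265))
print(q1.tolist(),a1);print(q2.tolist(),a2, back(t,q2,.075).round(3).tolist())
print(back(c,q1,.075).round(3).tolist())
E
```

```text
[[393.0, 51.0], [348.0, 306.0], [261.0, 284.0], [286.0, 44.0]] 23893.0
[[132.0, 262.0], [132.0, 269.0], [119.0, 269.0], [119.0, 262.0]] 73.5 [[0.498, 0.336, 0.075], [0.482, 0.335, 0.075], [0.481, 0.365, 0.075], [0.497, 0.367, 0.075]]
[[0.55, 0.485, 0.075], [0.539, 0.214, 0.075], [0.437, 0.237, 0.075], [0.451, 0.486, 0.075]]
```

```bash
cat >> board.py <<'E'
def fitb(obs,sgn,hx,hy):
    L=np.array([[hx,hy,0],[hx,-hy,0],[-hx,-hy,0],[-hx,hy,0]])
    def P(p): return (R.from_euler("z",p[2])*R.from_euler("y",-.31*sgn)).apply(L)+[p[0],p[1],.075]
    s=least_squares(lambda p:np.concatenate([(proj(c,P(p))-q).ravel() for c,q in obs]),[.49,.355,-.05]); return s.x.round(4),s.cost,s.fun.round(1).tolist()
E
python3 - <<'E'
from board import *
c=json.load(open("w18.json")); q,_=bquad("w18",(316,185))
for sgn in (1,-1):
  for hx,hy in ((.05,.129),(.056,.135),(.044,.123)): print(sgn,hx,fitb([(c,q)],sgn,hx,hy))
E
```

```text
1 0.05 (array([ 0.4923,  0.3558, -0.0506]), np.float64(2.596727606648493), [0.5, 0.1, -1.2, -1.0, 1.1, -0.5, -0.5, 0.8])
1 0.056 (array([ 0.4915,  0.353 , -0.0488]), np.float64(115.23125169874778), [7.5, -3.6, 2.7, 7.2, -4.5, 4.8, -7.0, -3.1])
1 0.044 (array([ 0.4929,  0.3584, -0.0524]), np.float64(153.5058858015258), [-6.4, 4.1, -5.1, -9.0, 6.8, -5.9, 5.8, 5.1])
-1 0.05 (array([ 0.4959,  0.3558, -0.0585]), np.float64(265.01338892453214), [-4.9, 5.5, -4.0, -15.0, 2.3, 13.2, 5.5, -4.9])
-1 0.056 (array([ 0.4966,  0.353 , -0.0582]), np.float64(313.6898636483211), [1.9, 2.9, 0.1, -8.9, -2.8, 20.7, 0.5, -10.1])
-1 0.044 (array([ 0.4952,  0.3584, -0.0588]), np.float64(459.5958896907196), [-11.7, 8.3, -8.0, -21.1, 7.6, 5.9, 10.6, 0.4])
```

The fit is within about 1 px: board at (0.492, 0.356), yaw -0.051, up-slope toward +x. Now a look over block 1.

```bash
python3 jog.py '-0.035 0 0 0 1;-0.07 0 0 0 1;-0.105 0 0 0 1;-0.14 0 0 0 1;-0.175 0 0 0 1;-0.21 0 0 0 1;-0.245 0 0 0 1;-0.28 0 0 0 1;-0.305 0 0 0 1;-0.31 0 0 0 1;-0.31 0 0 0 1;-0.31 0 0 0 1'; cat >> board.py <<'E'
def block(f,c,guess,z=.02):
    """block rectangle on the top face near guess, by the light-wood colour ratio"""
    im=cv2.GaussianBlur(cv2.imread(f"pics/{f}.png"),(3,3),0).astype(float); r=im[...,0]/np.maximum(im[...,2],1)
    u,v=proj(c,[*guess,z])[0]; m=np.zeros(r.shape,np.uint8)
    y0,y1,x0,x1=int(v)-45,int(v)+45,int(u)-75,int(u)+75; y0=max(y0,0);x0=max(x0,0)
    m[y0:y1,x0:x1]=(r>.5)[y0:y1,x0:x1]; m=cv2.morphologyEx(m,cv2.MORPH_OPEN,np.ones((3,3))); m=cv2.morphologyEx(m,cv2.MORPH_CLOSE,np.ones((5,5)))
    ct=max(cv2.findContours(m,cv2.RETR_EXTERNAL,cv2.CHAIN_APPROX_NONE)[0],key=cv2.contourArea)
    w=back(c,ct.reshape(-1,2),z)[:,:2]; (cx,cy),(a,b),_=(R0:=cv2.minAreaRect((w*1e4).astype(np.float32))); p=cv2.boxPoints(R0)/1e4
    e=[p[1]-p[0],p[2]-p[1]]; L=max(e,key=np.linalg.norm); yaw=np.degrees(np.arctan2(L[1],L[0]))%180
    print("block px",(round(u),round(v)),"centre",(round(cx/1e4,4),round(cy/1e4,4)),"size",round(a/10,1),round(b/10,1),"long-axis deg",round(yaw,1)); return cx/1e4,cy/1e4,yaw
E
python3 - <<'E'
from board import *
s=arm.read_state();print(s["tcp_pos"],s["qpos"].round(2))
c=snap("wrist","w19");json.dump(c,open("w19.json","w"))
block("w19",c,(.466,.114))
t=json.load(open("top3.json"))
for g in ((.466,.114),(.4686,.0068),(.4667,-.1036)): block("t3",t,g)
im=cv2.imread("pics/w19.png");u,v=proj(c,[.466,.114,.02])[0].astype(int); print([im[v-8,x].tolist() for x in range(u-20,u+21,10)],[im[y,u].tolist() for y in range(v-50,v+51,20)])
E
```

```text
time_s: 34.38
tcp_pos: [0.4654, 0.0506, 0.4533]
orientation: [0.689, 0.725, 0.0, -0.0]
force: [-0.8, 1.5, -0.4]
finger_gap: 0.999
grasp_force: 0.0
[0.46538154 0.05059924 0.45330633] [-0.84  0.19  0.73  1.98 -0.15  1.03  0.01]
block px (281, 115) centre (0.468, 0.1156) size 37.3 79.3 long-axis deg 92.9
block px (225, 278) centre (0.4864, 0.2756) size 90.9 64.0 long-axis deg 1.8
block px (268, 278) centre (0.4692, -0.101) size 30.5 74.7 long-axis deg 91.6
block px (310, 280) centre (0.4692, -0.101) size 30.5 74.7 long-axis deg 91.6
[[72, 109, 158], [100, 143, 186], [151, 161, 165], [108, 146, 184], [66, 99, 144]] [[67, 101, 145], [152, 162, 170], [152, 162, 165], [159, 226, 248], [189, 243, 247], [107, 170, 236]]
```

Block 1: centre (0.468, 0.1156), long axis 92.9°, size 37 x 79 mm, consistent. Grasping its handle.

```bash
python3 jog.py '0.035 0.003 0 0 1;0.0648 0.005 0.02 0 1;0.0648 0.005 0.06 0 1;0.0648 0.005 0.1 0 1;0.0648 0.005 0.14 0 1;0.0648 0.005 0.18 0 1;0.0648 0.005 0.21 0 1;0.0648 0.005 0.235 0 1;0.0648 0.005 0.25 0 1;0.0648 0.005 0.2586 0 1;0.0648 0.005 0.2586 0 1;0.0648 0.005 0.2586 0 1'; python3 jog.py '0 0 0 0 0;0 0 0 0 0;0 0 0 0 0;0 0 0 0 0;0 0 0 0 0;0 0 0 0 0;0 0 0 0 0;0 0 0 0 0' 22; python3 jog.py '0 0 -0.01 0 0;0 0 -0.04 0 0;0 0 -0.08 0 0;0 0 -0.12 0 0;0 0 -0.15 0 0;0 0 -0.15 0 0;0 0 -0.15 0 0'; python3 - <<'E'
from h import *
togo([.484,.4363,.16]);print(arm.read_state()["qpos"].round(2))
E
```

```text
time_s: 35.43
tcp_pos: [0.4668, 0.1164, 0.1947]
orientation: [0.688, 0.726, -0.001, -0.001]
force: [-3.2, -0.6, -0.6]
finger_gap: 0.999
grasp_force: 0.0
time_s: 36.1
tcp_pos: [0.4678, 0.1159, 0.1954]
orientation: [0.689, 0.725, 0.001, 0.0]
force: [-1.1, -0.5, 6.7]
finger_gap: 0.391
grasp_force: 21.2
time_s: 36.68
tcp_pos: [0.4677, 0.116, 0.3466]
orientation: [0.689, 0.725, 0.002, 0.001]
force: [-0.0, 0.2, -1.5]
finger_gap: 0.389
grasp_force: 22.4
grasp [0.4682 0.1162 0.1919] tool delta [0.3188 0.0323 0.0325] y axis ang 2.97 down [ 0.003  0.002 -1.   ]
[-0.86  0.39  0.64  2.05 -0.32  0.79  0.03]
```

```bash
python3 jog.py '0.027 0.003 0 -0.122 0;0.054 0.006 0 -0.245 0;0.08 0.009 0 -0.367 0;0.107 0.011 0 -0.49 0;0.134 0.014 0 -0.612 0;0.16 0.017 0 -0.734 0;0.187 0.019 0 -0.857 0;0.213 0.022 0 -0.98 0;0.24 0.024 0 -1.1 0;0.266 0.027 0 -1.224 0;0.292 0.03 0 -1.346 0;0.319 0.032 0 -1.468 0'; python3 jog.py '0 0 0 0 0;0 0 0 0 0;0 0 0 0 0'; python3 - <<'E'
from h import *
togo([.484,.4363,.13]);print(arm.read_state()["qpos"].round(2),arm.read_state()["force"])
E
```

```text
time_s: 37.68
tcp_pos: [0.4823, 0.4365, 0.3425]
orientation: [0.023, 1.0, -0.002, -0.001]
force: [0.8, -0.2, -1.3]
finger_gap: 0.388
grasp_force: 22.4
time_s: 37.93
tcp_pos: [0.4826, 0.435, 0.3429]
orientation: [0.026, 1.0, -0.002, -0.001]
force: [0.2, -1.0, -1.4]
finger_gap: 0.387
grasp_force: 22.4
grasp [0.4823 0.4345 0.1882] tool delta [-0.0017  0.0021  0.0582] y axis ang 86.98 down [-0.002 -0.003 -1.   ]
[-0.95  0.61  0.21  1.6  -0.15  0.95  0.83] [ 0.1788166  -0.97359877 -1.38842661]
```

```bash
python3 jog.py '-0.0017 0.002 0.02 0 0;-0.0017 0.002 0.04 0 0;-0.0017 0.002 0.052 0 0;-0.0017 0.002 0.058 0 0;-0.0017 0.002 0.061 0 0;-0.0017 0.002 0.063 0 0;-0.0017 0.002 0.065 0 0;-0.0017 0.002 0.067 0 0;-0.0017 0.002 0.069 0 0;-0.0017 0.002 0.071 0 0;-0.0017 0.002 0.073 0 0;-0.0017 0.002 0.074 0 0'; python3 jog.py '0 0 0 0 0;0 0 0 0 0;0 0 0 0 0'; python3 - <<'E'
from h import *
togo([.484,.4363,.113]);print(arm.read_state()["force"],arm.read_state()["torque"])
E
```

```text
time_s: 38.93
tcp_pos: [0.4829, 0.4392, 0.2721]
orientation: [0.025, 1.0, 0.0, -0.002]
force: [-9.2, -0.6, 11.4]
finger_gap: 0.391
grasp_force: 25.3
time_s: 39.18
tcp_pos: [0.4829, 0.4392, 0.2722]
orientation: [0.025, 1.0, 0.0, -0.001]
force: [-8.7, 0.2, 10.5]
finger_gap: 0.388
grasp_force: 25.2
grasp [0.4825 0.4394 0.1175] tool delta [-0.0017 -0.003   0.0045] y axis ang 87.16 down [-0.003  0.001 -1.   ]
[-8.74583318  0.19159594 10.51208528] [-0.37946932  1.61023096 -0.02526596]
```

```bash
python3 jog.py '0 0 0 0 0.42;0 0 0 0 0.46;0 0 0 0 0.5;0 0 0 0 0.55;0 0 0 0 0.6;0 0 0 0 0.6;0 0 0 0 0.6'; python3 jog.py '0 0 -0.03 0 0.6;0 0 -0.07 0 0.6;0 0 -0.11 0 0.6;0 0 -0.15 0 0.6;0 0 -0.18 0 0.6;0 0 -0.18 0 0.6'; python3 - <<'E'
from board import *
s=arm.read_state();print(s["tcp_pos"])
c=snap("wrist","w20");json.dump(c,open("w20.json","w"))
print(c["position"],proj(c,[[.4964,.4357,.095],[.4923,.3558,.075]]))
t=snap("top","t4");
E
```

```text
time_s: 39.77
tcp_pos: [0.4847, 0.4379, 0.2704]
orientation: [0.026, 1.0, -0.0, 0.0]
force: [0.1, -0.4, -0.1]
finger_gap: 0.599
grasp_force: 0.0
time_s: 40.27
tcp_pos: [0.4861, 0.4388, 0.4584]
orientation: [0.026, 1.0, 0.004, 0.004]
force: [1.4, -0.1, -0.0]
finger_gap: 0.604
grasp_force: 0.0
[0.48614423 0.43878262 0.45837915]
[0.4117238836129378, 0.4424607632331827, 0.4264628297388073] [[272.5601788  189.93870171]
 [196.39690091 185.35354866]]
```

```bash
cat >> board.py <<'E'
def asc(f,x0,y0,x1,y1,st=4,sy=None):
    im=cv2.imread(f"pics/{f}.png").astype(float)
    for y in range(y0,y1,sy or st):
        l=""
        for x in range(x0,x1,st):
            b,g,r=im[y,x]; q=b/max(r,1)
            l+="#" if q>.78 and r>90 else "X" if r<100 else "-" if q<.5 else "." if r>225 else ":" if r>190 else "o"
        print(y,l)
E
python3 - <<'E'
from board import *
c=json.load(open("w20.json"))
n=np.array([-.305*.9987,.305*.051,.952]); ux=np.array([.952*.9987,-.952*.051,.305]); uy=np.array([.051,.9987,0])
f=np.array([.4964,.4357,.075])
print("corners top",proj(c,[f+.02*n+a*.04*ux+b*.017*uy for a,b in ((1,1),(1,-1),(-1,-1),(-1,1))]).round().tolist())
print("bar",proj(c,[f+.0525*n+b*.0145*uy for b in (1,-1)]).round().tolist())
asc("w20",200,110,345,270,3,5)
E
```

```text
corners top [[290.0, 224.0], [256.0, 224.0], [255.0, 143.0], [290.0, 143.0]]
bar [[288.0, 181.0], [256.0, 181.0]]
110 -------------------------------------------------
115 -------------------------------------------------
120 -------------------------------------------------
125 -------------------------------------------------
130 -------------------------------------------------
135 XXXXXXXXXXXXXXXXXXXXXXXX-------------------------
140 oooooooooooooooooooooooooo:.............---------
145 ooooooooooooooooooooooo###o.............---------
150 ooooooooooooooooooooooooo#ooo...........---------
155 ooooooooooooooooooooooooo#ooooo.........---------
160 ooooooooooooooooooooooooo##ooooo:.......---------
165 ooooooooooooooooooooooo#####oooooo......---------
170 ooooooooooooooooooooooo#####ooooooo.....---------
175 ooooooooooooooooooooooo########oooooo...---------
180 .ooooooooooooooooooo##oooooooo#oooooooo.---------
185 ...ooooooooooooooooooooooooooooooooooooo---------
190 ....ooooooooooooooooooooooooooooooooooooX--------
195 .....:ooooooooooooooooooooooooooooooooooXX-------
200 .......:ooooooooooooooooooooooooooooooooXX-------
205 .........oooooooooooooooooooooooooooooooXX-------
210 ..........:oooooooooooooooooooooooooooooXX------o
215 ............ooooooooooooooooooooooooooooXX-----oX
220 .............:ooooooooooooooooooooooooooXX------X
225 ...............oooooooooooooooooooooooooXX------o
230 .................oooooooooooooooooooooooXX-------
235 -----------------XXXXXXXXXXXXXXXXXXXXXXXXX-------
240 -------------------------------------------------
245 -------------------------------------------------
250 -------------------------------------------------
255 -------------------------------------------------
260 --oooo----------------------------------------XX#
265 -####XX--------------------------------------oXX#
```

The handle bar shows at row 177, columns 260–290 (expected 181, 256–288), so block 1 lies flat about 4 mm downhill of centre, within the lips. I'll aim 4 mm further uphill next, then fetch block 2.

```bash
python3 jog.py '0 -0.033 0 0.122 1;-0.001 -0.067 0 0.245 1;-0.001 -0.1 0 0.367 1;-0.002 -0.134 0 0.49 1;-0.003 -0.168 0 0.612 1;-0.003 -0.2 0 0.734 1;-0.004 -0.235 0 0.857 1;-0.005 -0.27 0 0.98 1;-0.005 -0.303 0 1.1 1;-0.006 -0.337 0 1.224 1;-0.006 -0.37 0 1.346 1;-0.007 -0.4 0 1.468 1'; python3 jog.py '-0.03 -0.001 0 0 1;-0.06 -0.001 0 0 1;-0.093 -0.002 0 0 1;-0.093 -0.002 0 0 1;-0.093 -0.002 0 0 1'; python3 - <<'E'
from board import *
c=snap("wrist","w21")
for _ in (1,): x,y,a=block("w21",c,(.4686,.0068))
togo([x-.0005,y,.04])
E
```

```text
time_s: 41.37
tcp_pos: [0.47, 0.0362, 0.4493]
orientation: [0.691, 0.723, -0.001, -0.0]
force: [-0.4, 0.1, 0.4]
finger_gap: 1.001
grasp_force: 0.0
time_s: 41.78
tcp_pos: [0.4733, -0.0564, 0.4496]
orientation: [0.69, 0.724, -0.001, -0.0]
force: [-0.3, 1.5, -0.4]
finger_gap: 1.0
grasp_force: 0.0
block px (277, 114) centre (0.4706, 0.0082) size 39.2 79.5 long-axis deg 92.8
grasp [ 0.4731 -0.055   0.295 ] tool delta [0.0634 0.0007 0.2549] y axis ang 2.89 down [-0.002 -0.001 -1.   ]
```

```bash
python3 jog.py '0.035 0 0 0 1;0.063 0 0.02 0 1;0.063 0 0.06 0 1;0.063 0 0.1 0 1;0.063 0 0.14 0 1;0.063 0 0.18 0 1;0.063 0 0.21 0 1;0.063 0 0.235 0 1;0.063 0 0.246 0 1;0.063 0 0.253 0 1;0.063 0 0.253 0 1;0.063 0 0.253 0 1'; python3 jog.py '0 0 0 0 0;0 0 0 0 0;0 0 0 0 0;0 0 0 0 0;0 0 0 0 0;0 0 0 0 0;0 0 0 0 0;0 0 0 0 0' 22; python3 jog.py '0 0 -0.01 0 0;0 0 -0.04 0 0;0 0 -0.08 0 0;0 0 -0.12 0 0;0 0 -0.15 0 0;0 0 -0.15 0 0;0 0 -0.15 0 0'; python3 - <<'E'
from h import *
togo([.484,.3562,.19])
E
```

```text
time_s: 42.83
tcp_pos: [0.4712, 0.0084, 0.1984]
orientation: [0.688, 0.725, 0.0, 0.0]
force: [0.1, -0.3, 1.1]
finger_gap: 1.002
grasp_force: 0.0
time_s: 43.5
tcp_pos: [0.471, 0.008, 0.1984]
orientation: [0.689, 0.725, 0.0, 0.0]
force: [-0.6, 0.1, 7.5]
finger_gap: 0.387
grasp_force: 21.2
time_s: 44.08
tcp_pos: [0.471, 0.0082, 0.3495]
orientation: [0.688, 0.725, 0.002, 0.001]
force: [-0.2, -0.2, -2.2]
finger_gap: 0.387
grasp_force: 22.5
grasp [0.4716 0.0083 0.1948] tool delta [0.3468 0.0305 0.0052] y axis ang 2.98 down [ 0.004  0.001 -1.   ]
```

```bash
python3 jog.py '0.029 0.003 0 -0.122 0;0.058 0.005 0 -0.245 0;0.087 0.008 0 -0.367 0;0.116 0.01 0 -0.49 0;0.145 0.013 0 -0.612 0;0.174 0.015 0 -0.734 0;0.203 0.018 0 -0.857 0;0.232 0.02 0 -0.98 0;0.26 0.023 0 -1.1 0;0.29 0.025 0 -1.224 0;0.318 0.028 0 -1.346 0;0.347 0.03 0 -1.468 0'; python3 jog.py '0 0 0 0 0;0 0 0 0 0;0 0 0 0 0;0 0 0 0 0'; python3 - <<'E'
from h import *
togo([.483,.3563,.1335])
E
```

```text
time_s: 45.08
tcp_pos: [0.482, 0.3569, 0.3457]
orientation: [0.023, 1.0, -0.001, -0.001]
force: [1.5, 0.2, -0.9]
finger_gap: 0.39
grasp_force: 22.4
time_s: 45.42
tcp_pos: [0.4829, 0.3544, 0.3467]
orientation: [0.027, 1.0, -0.001, -0.001]
force: [0.2, -1.0, -1.1]
finger_gap: 0.381
grasp_force: 22.4
grasp [0.4827 0.354  0.192 ] tool delta [-0.0003  0.0025  0.0585] y axis ang 86.91 down [-0.001 -0.003 -1.   ]
```

```bash
python3 jog.py '0 0.002 0.02 0 0;0 0.002 0.04 0 0;0 0.002 0.052 0 0;0 0.002 0.058 0 0;0 0.002 0.061 0 0;0 0.002 0.063 0 0;0 0.002 0.065 0 0;0 0.002 0.067 0 0;0 0.002 0.069 0 0;0 0.002 0.071 0 0;0 0.002 0.073 0 0;0 0.002 0.073 0 0'; python3 jog.py '0 0 0 0 0.42;0 0 0 0 0.46;0 0 0 0 0.5;0 0 0 0 0.55;0 0 0 0 0.6;0 0 0 0 0.6;0 0 0 0 0.6'; python3 jog.py '0 0 -0.03 0 0.6;0 0 -0.07 0 0.6;0 0 -0.11 0 0.6;0 0 -0.15 0 0.6;0 0 -0.18 0 0.6;0 0 -0.18 0 0.6'; cat >> board.py <<'E'
def chk(f,c,k):
    n=np.array([-.305*.9987,.305*.051,.952]); uy=np.array([.051,.9987,0]); p=np.array([.4923,.3558,.075])+k*uy
    u=proj(c,[p+.0525*n+b*.0145*uy for b in (1,-1)]).round().astype(int); print("bar expected",u.tolist())
    asc(f,u[1,0]-30,u[0,1]-45,u[0,0]+30,u[0,1]+45,3,5)
E
python3 - <<'E'
from board import *
s=arm.read_state();print(s["tcp_pos"])
c=snap("wrist","w22"); chk("w22",c,0)
E
```

```text
time_s: 46.42
tcp_pos: [0.4812, 0.3591, 0.2757]
orientation: [0.025, 1.0, 0.0, -0.002]
force: [-8.9, -0.5, 10.1]
finger_gap: 0.389
grasp_force: 24.7
time_s: 47.0
tcp_pos: [0.4829, 0.358, 0.2745]
orientation: [0.026, 1.0, -0.0, 0.0]
force: [-0.1, 0.6, 0.7]
finger_gap: 0.596
grasp_force: 0.0
time_s: 47.5
tcp_pos: [0.4845, 0.3588, 0.4619]
orientation: [0.026, 1.0, 0.004, 0.004]
force: [1.1, 0.3, -0.3]
finger_gap: 0.601
grasp_force: 0.0
[0.48446918 0.35884932 0.4618722 ]
bar expected [[289, 177], [256, 177]]
132 XXXXXXXXXXXXXXXXXXXXXX---------
137 oooooooooooooooo##oooooo.......
142 oooooooooooooooo##ooooooo......
147 oooooooooooooooo#ooooooooo.....
152 oooooooooooooooo##ooooooooo:...
157 oooooooooooooo#####ooooooooo:..
162 oooooooooooooo######oooooooooo.
167 oooooooooooooo#####oooooooooooo
172 ooooooooooo############oooooooo
177 ooooooooooooooooooooooooooooooo
182 .:ooooooooooooooooooooooooooooo
187 ..:oooooooooooooooooooooooooooo
192 ...:ooooooooooooooooooooooooooo
197 .....oooooooooooooooooooooooooo
202 ......:oooooooooooooooooooooooo
207 .......:ooooooooooooooooooooooo
212 .........oooooooooooooooooooooo
217 ..........ooooooooooooooooooooo
```

Block 2's bar is at row 172, columns 259–292 (expected 177, 256–289), so it lies flat, about 5 mm downhill and between the lips. Block 3 next, aimed a bit further up.

```bash
python3 jog.py '0 -0.033 0 0.122 1;-0.001 -0.067 0 0.245 1;-0.001 -0.1 0 0.367 1;-0.002 -0.134 0 0.49 1;-0.003 -0.168 0 0.612 1;-0.003 -0.2 0 0.734 1;-0.004 -0.235 0 0.857 1;-0.005 -0.27 0 0.98 1;-0.005 -0.303 0 1.1 1;-0.006 -0.337 0 1.224 1;-0.006 -0.37 0 1.346 1;-0.007 -0.4 0 1.468 1'; python3 jog.py '-0.03 -0.002 0 0 1;-0.06 -0.004 0 0 1;-0.09 -0.006 0 0 1;-0.124 -0.009 0 0 1;-0.124 -0.009 0 0 1;-0.124 -0.009 0 0 1'; python3 - <<'E'
from board import *
c=snap("wrist","w23")
x,y,a=block("w23",c,(.468,-.102))
togo([x-.0005,y,.043])
E
```

```text
time_s: 48.55
tcp_pos: [0.4684, -0.0436, 0.4539]
orientation: [0.691, 0.723, -0.001, -0.0]
force: [1.0, 0.4, 0.2]
finger_gap: 0.999
grasp_force: 0.0
time_s: 49.05
tcp_pos: [0.466, -0.1677, 0.454]
orientation: [0.69, 0.724, -0.001, -0.0]
force: [0.4, 1.4, -0.4]
finger_gap: 1.001
grasp_force: 0.0
block px (282, 112) centre (0.4703, -0.1022) size 39.6 79.3 long-axis deg 92.7
grasp [ 0.4662 -0.1661  0.2992] tool delta [0.0637 0.0073 0.2562] y axis ang 2.88 down [-0.002 -0.    -1.   ]
```

```bash
python3 jog.py '0.035 0.004 0 0 1;0.0635 0.007 0.02 0 1;0.0635 0.007 0.06 0 1;0.0635 0.007 0.1 0 1;0.0635 0.007 0.14 0 1;0.0635 0.007 0.18 0 1;0.0635 0.007 0.21 0 1;0.0635 0.007 0.235 0 1;0.0635 0.007 0.248 0 1;0.0635 0.007 0.256 0 1;0.0635 0.007 0.256 0 1;0.0635 0.007 0.256 0 1'; python3 jog.py '0 0 0 0 0;0 0 0 0 0;0 0 0 0 0;0 0 0 0 0;0 0 0 0 0;0 0 0 0 0;0 0 0 0 0;0 0 0 0 0' 22; python3 jog.py '0 0 -0.01 0 0;0 0 -0.04 0 0;0 0 -0.08 0 0;0 0 -0.12 0 0;0 0 -0.15 0 0;0 0 -0.15 0 0;0 0 -0.15 0 0'; python3 - <<'E'
from h import *
togo([.4835,.2763,.19])
E
```

```text
time_s: 50.1
tcp_pos: [0.4707, -0.1016, 0.1989]
orientation: [0.688, 0.726, -0.0, 0.0]
force: [-0.1, -0.2, 0.6]
finger_gap: 1.001
grasp_force: 0.0
time_s: 50.77
tcp_pos: [0.4708, -0.1023, 0.1994]
orientation: [0.689, 0.725, 0.0, 0.0]
force: [-1.7, 0.1, 6.6]
finger_gap: 0.386
grasp_force: 21.2
time_s: 51.35
tcp_pos: [0.4709, -0.1022, 0.3506]
orientation: [0.688, 0.725, 0.001, 0.001]
force: [-1.2, 0.5, -1.7]
finger_gap: 0.383
grasp_force: 22.4
grasp [ 0.4715 -0.1022  0.1959] tool delta [0.3773 0.0316 0.006 ] y axis ang 2.98 down [ 0.004  0.    -1.   ]
```

```bash
python3 jog.py '0.031 0.003 0 -0.122 0;0.063 0.005 0 -0.245 0;0.094 0.008 0 -0.367 0;0.126 0.01 0 -0.49 0;0.157 0.013 0 -0.612 0;0.189 0.015 0 -0.734 0;0.22 0.018 0 -0.857 0;0.251 0.02 0 -0.98 0;0.283 0.023 0 -1.1 0;0.314 0.026 0 -1.224 0;0.346 0.029 0 -1.346 0;0.377 0.0316 0 -1.468 0'; python3 jog.py '0 0 0 0 0;0 0 0 0 0;0 0 0 0 0;0 0 0 0 0'; python3 - <<'E'
from h import *
togo([.4825,.2765,.1345])
E
```

```text
time_s: 52.35
tcp_pos: [0.4817, 0.2772, 0.347]
orientation: [0.022, 1.0, -0.001, -0.001]
force: [0.0, 0.1, -1.8]
finger_gap: 0.39
grasp_force: 22.4
time_s: 52.68
tcp_pos: [0.4825, 0.2743, 0.3477]
orientation: [0.027, 1.0, -0.001, -0.001]
force: [0.3, 0.6, -1.4]
finger_gap: 0.386
grasp_force: 22.4
grasp [0.4823 0.2739 0.193 ] tool delta [-0.0001  0.0027  0.0585] y axis ang 86.92 down [-0.001 -0.002 -1.   ]
```

```bash
python3 jog.py '0 0.002 0.02 0 0;0 0.002 0.04 0 0;0 0.002 0.052 0 0;0 0.002 0.056 0 0;0 0.002 0.06 0 0;0 0.002 0.062 0 0;0 0.002 0.064 0 0;0 0.002 0.066 0 0;0 0.002 0.068 0 0;0 0.002 0.07 0 0;0 0.002 0.072 0 0;0 0.002 0.072 0 0'; python3 jog.py '0 0 0 0 0.42;0 0 0 0 0.46;0 0 0 0 0.5;0 0 0 0 0.55;0 0 0 0 0.6;0 0 0 0 0.6;0 0 0 0 0.6'; python3 jog.py '0 0 -0.03 0 0.6;0 0 -0.07 0 0.6;0 0 -0.11 0 0.6;0 0 -0.15 0 0.6;0 0 -0.18 0 0.6;0 0 -0.18 0 0.6'; python3 - <<'E'
from board import *
c=snap("wrist","w24"); chk("w24",c,-.08); 
a=cv2.imread("pics/w24.png")
s=arm.read_state();print(s["tcp_pos"],s["qpos"].round(2))
E
```

```text
time_s: 53.68
tcp_pos: [0.4811, 0.2784, 0.2773]
orientation: [0.025, 1.0, -0.0, -0.002]
force: [-8.6, -0.8, 9.9]
finger_gap: 0.389
grasp_force: 25.1
time_s: 54.27
tcp_pos: [0.4828, 0.2778, 0.2766]
orientation: [0.026, 1.0, -0.0, 0.0]
force: [-0.2, -0.0, 0.1]
finger_gap: 0.598
grasp_force: 0.0
time_s: 54.77
tcp_pos: [0.4844, 0.2785, 0.4634]
orientation: [0.026, 1.0, 0.003, 0.005]
force: [1.5, 1.0, 0.6]
finger_gap: 0.6
grasp_force: 0.0
bar expected [[289, 172], [257, 172]]
127 XXXXXXXXXXXXXXXXXXXXXXXXXXXXX--
132 oooooooooooooooooooooooooooooo.
137 ooooooooooooooo##oooooooooooooo
142 ooooooooooooooo##oooooooooooooo
147 ..::::::::oooooo#ooooo::::::::o
152 ...:ooooooooooo##oooooooooooooo
157 ....oooooooooo#####oooooooooooo
162 .....oooooooo######oooooooooooo
167 ......ooooooo#########ooooooooo
172 .......oooo#ooooooooo#ooooooooo
177 ........ooooooooooooooooooooooo
182 .........oooooooooooooooooooooo
187 ..........ooooooooooooooooooooo
192 :..........oooooooooooooooooooo
197 ...........oooooooooooooooooooo
202 ...........:ooooooooooooooooooo
207 ............ooooooooooooooooooo
212 .............oooooooooooooooooo
[0.48362139 0.27825905 0.46020306] [-0.8   0.32  0.26  1.74 -0.09  1.08  1.  ]
```

```bash
python3 jog.py '0 -0.04 -0.02 0 0.6;0 -0.08 -0.04 0 0.6;0 -0.12 -0.06 0 0.6;0 -0.16 -0.06 0 0.6;0 -0.2 -0.06 0 0.6;0 -0.24 -0.06 0 0.6;0 -0.28 -0.06 0 0.6;0 -0.28 -0.06 0 0.6'; python3 - <<'E'
from h import *
snap("top","t9");snap("scene","s9")
rs=lambda i,s:cv2.resize(i,s,interpolation=cv2.INTER_CUBIC)
t=cv2.imread("pics/t9.png");s=cv2.imread("pics/s9.png");w=cv2.imread("pics/w24.png")
cv2.imwrite("pics/fin.png",np.vstack([rs(t[150:310,60:460],(800,320)),np.hstack([rs(s[110:185,300:420],(400,250)),rs(w[80:330,40:440],(400,250))])]))
E
```

```text
time_s: 55.48
tcp_pos: [0.4672, -0.0098, 0.5161]
orientation: [0.031, 1.0, -0.002, -0.0]
force: [0.2, -0.5, -0.2]
finger_gap: 0.604
grasp_force: 0.0
```

View pics/fin.png

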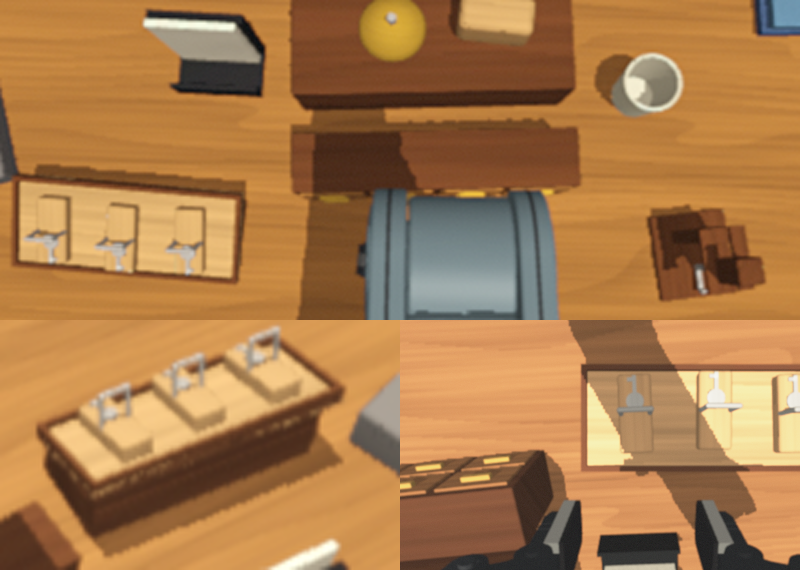

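All three blocks lie flat between the lips, handles up and lengthwise up the slope. The rod hangs in its stand and the bell, clock, cup and leaflets haven't moved, so I'm handing in.

```bash
python3 -c "
from rig import arm
print(arm.close_job())"
```

```text
the job is handed in; nothing more can be done
None
```

All three key blocks were fished out with the hooked rod, the rod hung back in its stand, the blocks laid flat on the sloping rack with handles up, and the job handed in at about 56 s (no verdict came back).

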